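# Strip the soak clamp and nest the drain cups

### The arm

A 6-joint arm with a two-finger parallel gripper is mounted at the origin on a cart in front of the work surface, level with it; the furniture and walls round the work are solid. World frame = base frame: x ahead of the robot, y to its left, z up, the work surface at z = 0. Lengths are in m, angles in rad, forces in N, time in s.
With the tool pointing down it reaches from about 0.35 to 0.95 m from the base axis. Payload 17.4 kg.
Tool frame: the origin (TCP) lies midway between the tips of the shut fingers; the grasp point (between the pads) lies 19 mm behind it; z points along the fingers, y is the line along which they close (so a half turn about z gives the same grasp; the last joint's range is limited). The gripper opens to 93 mm and grips with 3 to 60 N. Pads are 15 mm wide; open, the fingers measure 128 mm over their backs; the gripper's body (75 mm by 188 mm) begins 65 mm behind the grasp point.
Start: joints at [1.225, 0.116, 1.442, -0, 1.584, -0.038], TCP at [0.205, 0.643, 0.219] pointing down, gripper open.
Joint ranges: [-2.83, 2.83], [-0.83, 2.19], [0.07, 2.5], [-1.14, 4.28], [0.01, 3], [-2.97, 2.97]. Speed limits (rad/s): [1.89, 1.89, 2.22, 3.14, 3.14, 3.14].

### API

Orientations are given as a unit quaternion [w, x, y, z].
In Python, from cell import r gives the robot as it stands.
- The arm moves only by the shell command python3 -m jog 'ROWS' [OPENING] [FORCE]. ROWS is text: rows parted by semicolons, each of 6 numbers parted by spaces: the shift along the tool's x, y, z in mm, then the turn, a rotation vector about the tool's x, y, z in rad. A call has 1 to 12 rows; each row is the pose to reach, as a shift and turn from the pose commanded when the call began, along the tool's axes at that moment; what a row does not reach only later rows make up. A row lasts 1/8 s, in which the tool goes at most 62.5 mm and 10.7 degrees, less where a joint would pass 70% of its speed; a pose out of reach is approached as far as the arm can. A call with a gripper value outside its range is refused whole. OPENING is the gripper command: -1 is fully open, 1 is shut, values between are in proportion, set as the call begins (- or left out, the last holds). The fingers move at their own pace and stop on an object; FORCE is the grip in N (left out, the last holds). Time passes only in rows, so rows that repeat a pose let the fingers close. It gives the time, the measured TCP pose, the force, the opening and the grip force at its end, in the units of the state.
- r.state(): the state, without advancing time (a new reading comes with each control period).
- r.capture(name): name is "side" or "top" or "wrist"; returns a dict with "frame" (384x512x3 uint8, blue, green, red), "fovy" (degrees; the focal length in pixels is half the picture's height over the tangent of half this angle, whatever the lens; pixels are square), "cx", "cy" (the principal point, pixels), "k1" (the pictures are not rectified: a ray, as slopes to the right and down, at radius r is drawn at 1 + k1 r^2 times it, then the intrinsics apply), "R" (3x3) and "t" (3): a world point X has camera coordinates R X + t. Camera axes: x right, y down, z forward; pixel columns grow to the right and rows downward; lengths in m; the calibration is good to about 2 mm. A picture is of the moment at which its call begins. There is no depth.
- r.close_job(): hands the job in; it is judged then, once.
Trained networks look in a picture, given as the dict that the camera call returned (one of the last four; its "shot" number tells which), for a name from the list of things; names that differ only in an ending like _2 or _b are one class to them, and where a whole thing is asked for, a point or a joint stands for the part that bears it (a point fixed in the world has none). Each returns a list of dicts, best first, with "confidence" (0 to 1); they miss things now and then, are a little off and sometimes report something else, mostly with a low value. They report only what shows in the picture. A call takes as long as a camera call.
- r.regions_of(picture, target): "mask" (384x512 bool, what is visible of it) and "rect" ([left, top, width, height] in pixels, round what is visible of it).
- r.pinpoint(picture, target): "pixel" ([column, row] in pixels: a listed point, or the origin of a listed thing).
The state is a dict: "clock": time; "joint_positions": joint angles; "dq": joint speeds; "joint_efforts": joint torques, N m; "tool_pos": TCP position; "ee_rot": TCP orientation; "wrist_force": force on the tool from outside, world axes, zero at the start; "torque": the same for the moment, N m; "width": opening from 0.0 (shut) to 1.0 (fully open); "gripper_force": force on a finger pad.
Only numpy, scipy, OpenCV 4.12 (cv2) and the standard library are available. Lean on these libraries where they do the work, as an engineer would, in place of code of your own. Each camera call takes 0.05 s, during which the arm holds its last target. There are 200 camera calls.

### The job

The parts have finished soaking, so strip the soak clamp for washing up: wind the brass collar up its threaded post until its top face is level with the red band (the setting for the next load, so leave it there), swing the arm a good quarter turn clear to the left, lift off the lid and lay it on the bench or the mat, knob up, then take the basket out of the tin, and only then the tin off the clamp. Nest all the tins, those standing about the bench too, into one upright stack in the tin on the rubber mat, and all the orange baskets into one upright stack in the basket on the mat, each fully home in the one below; leave the screw jar and the tape measure where they are.

Things in the scene. Friction and masses are not known exactly. Their poses are not given: they have to be found in the camera images.
- tin_0_c (a point): Bare metal tin on the rubber mat, bottom of the stack of tins. All tins and baskets have one outline: 70 mm high, a foot 38 mm across widening to 51 mm at 44 mm up, there a shoulder, above it a straight band 62 mm across (grip it from above) up to the open rim; walls 2.5 mm. This point: on the axis, half-way up (35 mm above the underside); z runs along the axis from foot to rim.
- basket_0_c (a point): Orange plastic strainer basket with dark slots. It stands on the rubber mat beside the tin (which is left varies): bottom of the stack of baskets. Outline and point as the tin's. A cup set down in another comes to rest with its shoulder on the other's rim, 26 mm higher than it, with about 3 mm of play sideways.
- tin_c_c (a point): Bare metal tin, outline and point as the tin on the mat. It stands on the base of the soak clamp, in a low locating ring 4 mm high with 3 mm of play, and holds the basket of the set. About 0.11 kg.
- basket_c_c (a point): Orange plastic strainer basket with dark slots. It hangs in the clamped tin, its shoulder on the tin's rim, so its 62 mm band stands 26 mm clear above that rim. Outline and point as the tins'. About 0.07 kg.
- lid_knob (a point): Bare metal lid: a disc 62 mm across, 5 mm thick, with a plug 51 mm across and 8 mm deep below it that sits in the basket's mouth, and on top a black knob 23 mm across, 22 mm high, to grip. This point: on the knob's axis, 10 mm below its top; it is 25 mm above the surface on which the lid lies knob up; z points up through the knob.
- tin_1_c (a point): Bare metal tin, outline and point as the tin on the mat. It stands on the bench in front of the clamp; may be absent (None).
- tin_2_c (a point): Bare metal tin, outline and point as the tin on the mat. It stands on the bench in front of the clamp; may be absent (None).
- basket_1_c (a point): Orange plastic strainer basket with dark slots. Outline and point as the tins'. It stands on the bench in front of the clamp; may be absent (None).
- soak_clamp: Blue soak clamp, fixed: a base plate 205 x 110 x 12 mm and behind the tin an upright threaded post 16 mm across, 208 mm high. Origin: on the bench under the axis of the tin's place; x points from there to the post, whose axis is 105 mm along x; z up. Grip lid, basket and tin with the fingers to either side along y: the gripper then stays clear of the post.
- collar_mid (a point): Brass knurled collar on the threaded post, 50 mm across, 22 mm high; this point: on its axis, half-way up. The post stands out at most 30 mm above its top. The arm lies 10 mm below it (fingertips may reach 20 mm below this point) and goes up and down with it, but does not turn with it.
- collar_top (a point): Centre of the collar's top face, 11 mm above collar_mid; to be brought level with the red band.
- band (a point): Middle of the red band round the threaded post, 5 mm high, 17 mm across; the collar's bore passes over it freely. It is 12 to 17 mm above the collar's top at the start.
- collar (a joint): Turn of the collar (rad): 0 at the start, grows as it is turned anticlockwise seen from above, which raises it (right-hand thread): 16 mm a full turn, 2.55 mm per rad. It takes about 0.06 N m and stays where it is left. Turn it about 1.4 rad a grasp, then let go and take it anew.
- swing_grip (a point): Middle of the upright black handle, 18 mm across, on the free end of the swing arm, 105 mm from the post's axis; it reaches 17 mm above this point and 20 mm below. Over the lid at the start. Under the arm's end a rubber cup fits over the lid's knob by 9 mm: the arm can swing only once raised more than that.
- swing_arm (a joint): Swing of the arm about the post (rad): 0 over the lid, grows towards the robot's left (clockwise seen from above) up to 2.0; stiff enough (0.12 N m) to stay where it is left.
- mat: Black ribbed rubber mat on the bench, 200 mm (its x) x 205 mm (its y), 4 mm thick, fixed. Origin: centre of its underside. The bench in front of the sink (about x 0.385, y 0.33) is free and has room for the lid.
- screw_jar: Jar of screws with a red lid, 70 mm across, 91 mm high; stays where it is. Origin at its underside.
- tape_measure: Yellow tape measure, 33 x 81 x 66 mm; stays where it is. Origin at its underside.

How it is judged:
On the way, in this order (a step that is already met when the one before it is completed fails the run):
1. the collar has been wound up level with the red band (z of collar_top in the frame of band between -0.003 and 0.003 m), for 0.3 s.
2. the arm is swung clear to the left, a quarter turn or nearly (value of joint swing_arm above 1.3 rad), for 0.2 s.
3. the lid is off the basket (distance between lid_knob and basket_c_c above 0.12 m), for 0.2 s.
4. the basket is out of the tin (horizontal distance between basket_c_c and tin_c_c above 0.08 m), for 0.2 s.
5. the tin is off the clamp (horizontal distance between tin_c_c and soak_clamp above 0.1 m), for 0.2 s.
At the end, for the whole second after the job is handed in: Collar top within 3 mm of the band's middle; arm swung 1.3 rad or more; lid knob-up on bench or mat; first tin and basket upright on the mat, all others nested in the stack of their kind: axes within 9 mm, tilt under 0.09 rad, 26 mm (within 4) higher per cup below (all of step 1 and value of joint swing_arm above 1.3 rad and height (world z) of lid_knob below 0.035 m and angle between lid_knob's own z axis and vertical below 0.15 rad and x of tin_0_c in the frame of mat between -0.1 and 0.1 m and y of tin_0_c in the frame of mat between -0.1025 and 0.1025 m and height (world z) of each of tin_0_c, basket_0_c below 0.046 m and angle between each of tin_0_c, basket_0_c, tin_c_c, tin_1_c, tin_2_c, basket_c_c, basket_1_c's own z axis and vertical below 0.09 rad and x of basket_0_c in the frame of mat between -0.1 and 0.1 m and y of basket_0_c in the frame of mat between -0.1025 and 0.1025 m and horizontal distance between each of tin_c_c, tin_1_c, tin_2_c and tin_0_c below 0.009 m and (z of tin_c_c in the frame of tin_0_c between 0.022 and 0.03 m or z of tin_c_c in the frame of tin_0_c between 0.048 and 0.056 m or z of tin_c_c in the frame of tin_0_c between 0.074 and 0.082 m) and (z of tin_1_c in the frame of tin_0_c between 0.022 and 0.03 m or z of tin_1_c in the frame of tin_0_c between 0.048 and 0.056 m or z of tin_1_c in the frame of tin_0_c between 0.074 and 0.082 m) and (z of tin_2_c in the frame of tin_0_c between 0.022 and 0.03 m or z of tin_2_c in the frame of tin_0_c between 0.048 and 0.056 m or z of tin_2_c in the frame of tin_0_c between 0.074 and 0.082 m) and horizontal distance between each of basket_c_c, basket_1_c and basket_0_c below 0.009 m and (z of basket_c_c in the frame of basket_0_c between 0.022 and 0.03 m or z of basket_c_c in the frame of basket_0_c between 0.048 and 0.056 m) and (z of basket_1_c in the frame of basket_0_c between 0.022 and 0.03 m or z of basket_1_c in the frame of basket_0_c between 0.048 and 0.056 m)); the robot touches nothing.
It fails at once if the screw jar is knocked away by more than 40 mm (distance of screw_jar from where it was at the start of the episode above 0.04 m).
It fails at once if the tape measure is knocked away by more than 40 mm (distance of tape_measure from where it was at the start of the episode above 0.04 m).
Of tin_1, tin_2, basket_1 only 1 to 3 are there at a start; the rules pass over those that are not, and their reading is None.
At some moment in a run one of tin_1, tin_2, basket_1 may be knocked a few centimetres aside while the robot is not near it.
It also fails if it takes over 210 s, if anything falls off the work surface, if the arm or the gripper's body presses on something with over 40 N, if the wrist force passes 120 N, or if a joint passes its speed limit or range.

## Working session

There is one attempt and no reset: what is moved stays moved. The work goes in short steps, Python scripts to look and compute and a shell command to move; the robot and the scene stay as the last step left them, time stands still between calls to the robot, and variables do not carry over. Pictures are saved under pics/ and viewed, at most 14 in all, crops included, and the job is handed in when it is done.

```bash
ls; mkdir -p pics
cat > h.py <<'E'
import numpy as np, cv2
from cell import r
from scipy.spatial.transform import Rotation as Ro
def ray(p,px):
    f=p["frame"].shape[0]/2/np.tan(np.radians(p["fovy"])/2)
    d=np.array([(px[0]-p["cx"])/f,(px[1]-p["cy"])/f]);u=d.copy()
    for _ in range(20): u=d/(1+p["k1"]*(u@u))
    R=np.array(p["R"]);t=np.array(p["t"])
    v=R.T@np.array([u[0],u[1],1]);return -R.T@t,v/np.linalg.norm(v)
def onz(p,px,z):
    o,v=ray(p,px);return o+v*(z-o[2])/v[2]
def proj(p,X):
    f=p["frame"].shape[0]/2/np.tan(np.radians(p["fovy"])/2)
    c=np.array(p["R"])@X+np.array(p["t"]);u=c[:2]/c[2];u=u*(1+p["k1"]*(u@u))
    return u*f+[p["cx"],p["cy"]]
def tri(l):
    A=np.zeros((3,3));b=np.zeros(3)
    for p,px in l:
        o,v=ray(p,px);M=np.eye(3)-np.outer(v,v);A+=M;b+=M@o
    return np.linalg.solve(A,b)
def rows(X,yaw=None):
    """shift in tool mm to world TCP X; current tool yaw (of y axis)"""
    s=r.state();q=s["ee_rot"];R=Ro.from_quat([q[1],q[2],q[3],q[0]])
    print("tcp",np.round(s["tool_pos"],4),"R",np.round(R.as_matrix(),3).tolist(),"shift",np.round(R.inv().apply(np.array(X)-s["tool_pos"])*1000,1))
E
cat > a.py <<'E'
from h import *
T=["tin_0_c","basket_0_c","tin_c_c","basket_c_c","lid_knob","soak_clamp","collar_mid","collar_top","band","swing_grip","mat","screw_jar","tape_measure"]
P={}
for c in("side","top","wrist"):
    p=r.capture(c);P[c]=p;cv2.imwrite(f"pics/{c}0.png",p["frame"])
    print(c,p["fovy"],np.round(-np.array(p["R"]).T@p["t"],3))
    for t in T:
        print(" ",t,[(np.round(d["pixel"],1).tolist(),round(d["confidence"],2)) for d in r.pinpoint(p,t)[:6]])
rows([0,0,0]);print(r.state())
E
python3 a.py
```

```text
pics
side 52.8253709124245 [0.418 0.81  0.49 ]
  tin_0_c [([273.5, 203.3], 0.74), ([187.1, 204.9], 0.16)]
  basket_0_c [([272.0, 186.2], 0.73)]
  tin_c_c [([235.5, 260.1], 0.61)]
  basket_c_c [([235.9, 248.8], 0.55), ([237.1, 227.3], 0.16)]
  lid_knob [([235.0, 225.1], 0.83)]
  soak_clamp [([233.4, 280.5], 0.94)]
  collar_mid [([183.8, 202.8], 0.62)]
  collar_top [([184.3, 198.0], 0.89), ([229.6, 242.2], 0.37)]
  band [([181.8, 190.2], 0.35)]
  swing_grip [([239.1, 206.9], 0.83)]
  mat [([276.1, 206.1], 0.84)]
  screw_jar [([229.4, 239.3], 0.9)]
  tape_measure [([310.4, 233.8], 0.66), ([295.2, 241.3], 0.5)]
top 53.966344164561534 [ 0.356 -0.021  1.204]
  tin_0_c [([310.3, 208.2], 0.75), ([342.6, 199.1], 0.45)]
  basket_0_c [([343.5, 197.6], 0.57), ([194.9, 145.3], 0.24)]
  tin_c_c [([341.8, 198.7], 0.7), ([203.3, 188.4], 0.48)]
  basket_c_c [([206.1, 185.3], 0.35)]
  lid_knob [([200.4, 182.2], 0.68), ([208.0, 188.1], 0.41)]
  soak_clamp [([210.0, 190.4], 0.77)]
  collar_mid [([177.9, 223.2], 0.18)]
  collar_top [([197.6, 141.1], 0.72)]
  band []
  swing_grip [([198.9, 179.3], 0.82)]

[... 488 characters left out ...]
itions': array([ 1.22519140e+00,  1.15998299e-01,  1.44159226e+00, -3.42119343e-05,
        1.58403308e+00, -3.77973507e-02]), 'dq': array([ 7.63326794e-04,  3.95060487e-04, -1.24586151e-03,  4.34703215e-05,
        4.50506678e-04, -1.02015539e-04]), 'joint_efforts': array([-7.26544949e-04, -7.21005106e+01, -6.22758794e+01,  7.79257296e-02,
        1.83528668e-02, -3.56553664e-05]), 'tool_pos': array([0.20452067, 0.64326772, 0.21865209]), 'ee_rot': array([ 1.38392957e-05,  1.53297158e-01,  9.88180136e-01, -1.84679934e-05]), 'wrist_force': array([ 0.20251167, -0.25609202,  0.49145147]), 'torque': array([ 0.02966493, -0.02890596,  0.02167469]), 'gripper_force': 0.0, 'width': 1.004069784626921}
```

View pics/side0.png

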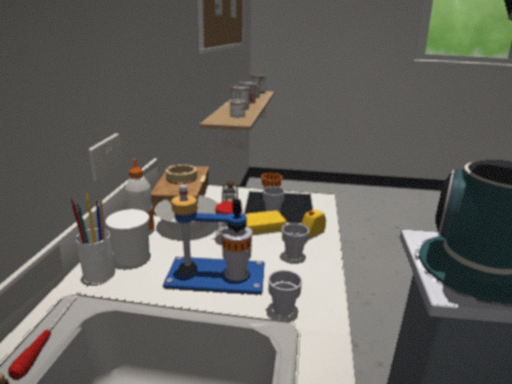

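View pics/top0.png

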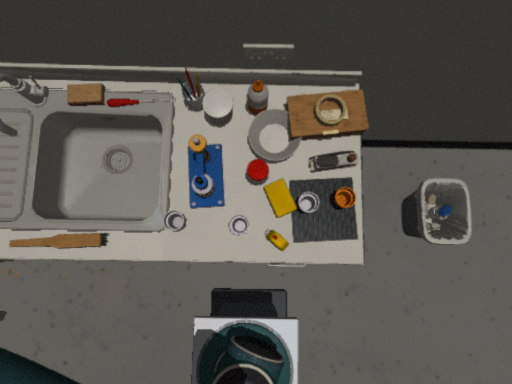

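Two loose tins at top (175,221) and (239,225), no loose basket; on the mat tin (309,202) and basket (344,198); clamp tin under (203,186), post at (197,143), jar (258,170), tape (277,240).

```bash
cat > b.py <<'E'
from h import *
s=r.capture("side");t=r.capture("top")
def best(p,n,near):
    l=[d["pixel"] for d in r.pinpoint(p,n)]
    if not l: return None
    q=min(l,key=lambda a:np.hypot(a[0]-near[0],a[1]-near[1])); return q
for n,a,b in [("tin_0_c",(273,203),(310,208)),("basket_0_c",(272,186),(343,198)),("tin_1_c",(295,240),(239,225)),("tin_1_c",(284,290),(175,221)),("soak_clamp",(233,280),(210,190)),("lid_knob",(235,225),(200,182)),("collar_top",(184,198),(197,141)),("swing_grip",(239,207),(199,179)),("mat",(276,206),(324,208)),("screw_jar",(229,239),(257,174)),("tape_measure",(310,234),(275,241))]:
    x=best(s,n,a);y=best(t,n,b)
    print(n,x,y, None if x is None or y is None else (np.round(tri([(s,x),(t,y)]),3), np.round(onz(t,y,0.035),3),np.round(onz(s,x,.035),3)))
print(r.pinpoint(s,"band"))
def top_c(n):
  for d in r.regions_of(t,n)[:6]:
    print(n,d["rect"],round(d["confidence"],2), np.round(onz(t,[d["rect"][0]+d["rect"][2]/2,d["rect"][1]+d["rect"][3]/2],.05),3))
for n in ("tin_1_c","basket_1_c","soak_clamp","mat"): top_c(n)
c=cv2.resize(s["frame"][160:300,140:340],None,fx=4,fy=4,interpolation=cv2.INTER_CUBIC);cv2.imwrite("pics/s1.png",c)
E
python3 b.py
```

```text
tin_0_c None [308.2, 207.0] None
basket_0_c [271.7, 185.7] [343.7, 197.1] (array([ 0.519, -0.297,  0.042]), array([ 0.522, -0.299,  0.035]), array([ 0.518, -0.313,  0.035]))
tin_1_c [283.4, 298.8] [177.5, 219.1] (array([0.442, 0.22 , 0.024]), array([0.444, 0.217, 0.035]), array([0.439, 0.233, 0.035]))
tin_1_c [283.4, 298.8] [177.5, 219.1] (array([0.442, 0.22 , 0.024]), array([0.444, 0.217, 0.035]), array([0.439, 0.233, 0.035]))
soak_clamp [234.4, 279.3] [207.3, 189.4] (array([ 0.548,  0.135, -0.006]), array([0.539, 0.129, 0.035]), array([0.539, 0.19 , 0.035]))
lid_knob [234.5, 224.8] [201.4, 179.4] (array([0.551, 0.135, 0.127]), array([0.57 , 0.149, 0.035]), array([ 0.583, -0.035,  0.035]))
collar_top [182.6, 199.3] [199.3, 137.8] (array([0.658, 0.138, 0.176]), array([0.705, 0.161, 0.035]), array([ 0.759, -0.161,  0.035]))
swing_grip [235.8, 207.7] [201.6, 178.0] (array([0.549, 0.13 , 0.162]), array([0.574, 0.148, 0.035]), array([ 0.598, -0.134,  0.035]))
mat [276.4, 207.5] [322.2, 206.5] (array([ 0.495, -0.238, -0.004]), array([ 0.491, -0.231,  0.035]), array([ 0.489, -0.156,  0.035]))
screw_jar [229.4, 239.3] [258.7, 176.3] (array([ 0.593, -0.031, -0.006]), array([ 0.583, -0.031,  0.035]), array([0.581, 0.038, 0.035]))
tape_measure [310.0, 234.5] [273.3, 241.0] (array([ 0.388, -0.081,  0.   ]), array([ 0.382, -0.08 ,  0.035]), array([ 0.395, -0.019,  0.035]))
[{'pixel': [181.2, 191.7], 'confidence': 0.52}]
tin_1_c [168.0, 210.6, 17.9, 20.4] 0.65 [0.438 0.216 0.05 ]
tin_1_c [295.8, 194.8, 22.2, 17.9] 0.21 [ 0.497 -0.181  0.05 ]
soak_clamp [189.6, 133.1, 37.5, 79.1] 0.91 [0.589 0.126 0.05 ]
soak_clamp [186.0, 138.1, 19.4, 11.9] 0.58 [0.68  0.169 0.05 ]
soak_clamp [231.6, 215.2, 18.0, 18.9] 0.56 [0.429 0.022 0.05 ]
mat [287.8, 177.3, 70.4, 63.7] 0.78 [ 0.481 -0.231  0.05 ]
mat [332.7, 188.6, 24.4, 19.4] 0.55 [ 0.516 -0.299  0.05 ]
```

View pics/s1.png

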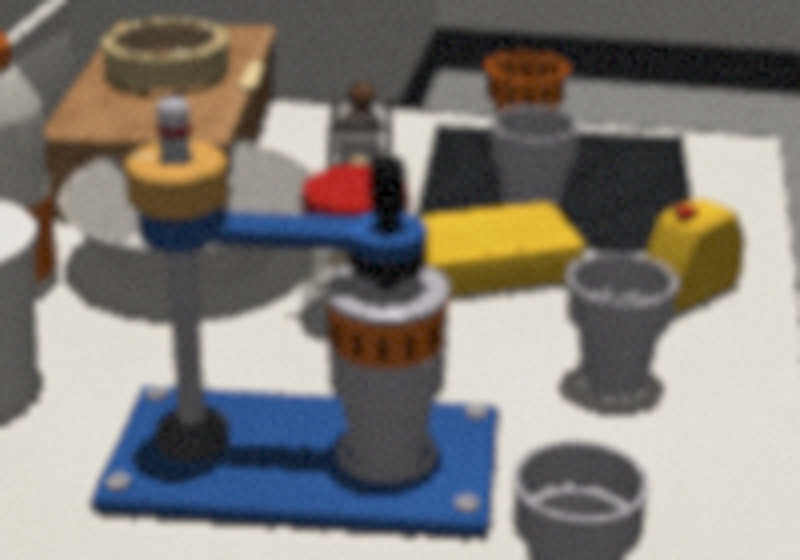

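```bash
python3 -m jog '-572 -348 -51 0 0 -0.3;-572 -348 -51 0 0 -0.308;-572 -348 -51 0 0 -0.308;-572 -348 -51 0 0 -0.308;-572 -348 -51 0 0 -0.308;-572 -348 -51 0 0 -0.308;-572 -348 -51 0 0 -0.308;-572 -348 -51 0 0 -0.308;-572 -348 -51 0 0 -0.308;-572 -348 -51 0 0 -0.308;-572 -348 -51 0 0 -0.308;-572 -348 -51 0 0 -0.308' -1
cat > w.py <<'E'
from h import *
import sys
p=r.capture("wrist")
if sys.argv[1]!="-": cv2.imwrite(f"pics/{sys.argv[1]}.png",p["frame"])
for a in sys.argv[2:]:
    n,z=a.split("=");z=float(z)
    for d in r.pinpoint(p,n)[:4]: print(n,np.round(d["pixel"],1),round(d["confidence"],2),np.round(onz(p,d["pixel"],z),4))
s=r.state();q=s["ee_rot"];print("tcp",np.round(s["tool_pos"],4),"x,y",np.round(Ro.from_quat([q[1],q[2],q[3],q[0]]).as_matrix()[:,:2].T,3).tolist(),"t",s["clock"],"j",np.round(s["joint_positions"],2))
E
python3 w.py w1 collar_top=.178 collar_mid=.167 band=.193 soak_clamp=0 lid_knob=.125 swing_grip=.162
```

```text
clock: 5.05
tool_pos: [0.6457, 0.1359, 0.2692]
ee_rot: [-0.0, 0.002, 1.0, -0.0]
wrist_force: [-0.1, 0.5, -0.3]
width: 1.0
gripper_force: 0.0
collar_top [266.  202.8] 0.76 [0.6509 0.146  0.178 ]
collar_mid [263.7 198.8] 0.68 [0.6507 0.1442 0.167 ]
band [255.2  90. ] 0.71 [0.5528 0.1365 0.193 ]
band [266.4 205.4] 0.47 [0.6481 0.1458 0.193 ]
soak_clamp [251.3  86.1] 0.86 [0.5406 0.1308 0.    ]
swing_grip [256.8  81.1] 0.58 [0.5443 0.1378 0.162 ]
tcp [0.6437 0.1393 0.2699] x,y [[-1.0, -0.001, -0.0], [-0.001, 1.0, 0.0]] t 5.4 j [ 0.17  0.07  1.41  0.    1.66 -1.4 ]
```

View pics/w1.png

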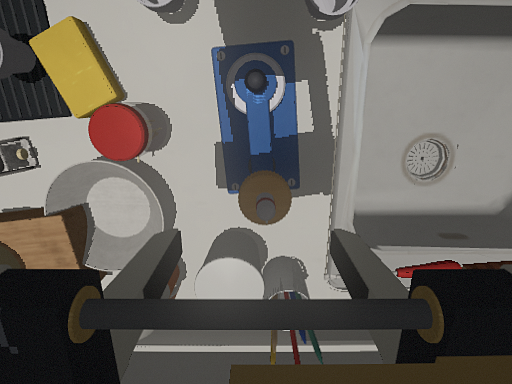

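Wrist picture: collar top circle about (264,197), post top (265,208), handle (255,80).

```bash
cat > c.py <<'E'
from h import *
p=r.capture("wrist")
for px,z in [((264,197),.178),((265,208),.208),((217,45),.012),((292,40),.012),((231,192),.012),((299,188),.012),((255,80),.179)]: print(px,np.round(onz(p,px,z),4))
hsv=cv2.cvtColor(p["frame"],cv2.COLOR_BGR2HSV);m=cv2.inRange(hsv,(5,90,40),(25,255,220));m[:165]=0;m[225:]=0;m[:,:232]=0;m[:,295:]=0
c=max(cv2.findContours(m,0,1)[0],key=cv2.contourArea);(x,y),rad=cv2.minEnclosingCircle(c);print(x,y,rad,cv2.boundingRect(c),np.round(onz(p,(x,y),.177),4))
for X in ([.65,.14,.178],[.65,.165,.178],[.655,.14,.178],[.655,.14,.208]):print(X,proj(p,np.array(X)))
s=r.capture("side")
for z in(.17,.178,.186):print(z,proj(s,np.array([.65,.142,z])))
E
python3 c.py
```

```text
(264, 197) [0.6436 0.1476 0.178 ]
(265, 208) [0.6433 0.1476 0.208 ]
(217, 45) [0.4885 0.0893 0.012 ]
(292, 40) [0.4825 0.1873 0.012 ]
(231, 192) [0.69   0.1029 0.012 ]
(299, 188) [0.6837 0.2052 0.012 ]
(255, 80) [0.5426 0.1393 0.179 ]
260.7520446777344 198.7032470703125 26.55857276916504 (239, 173, 48, 52) [0.6456 0.1446 0.177 ]
[0.65, 0.14, 0.178] [255.74448225 203.55382316]
[0.65, 0.165, 0.178] [282.67858619 203.56846446]
[0.655, 0.14, 0.178] [255.7394633  208.61078057]
[0.655, 0.14, 0.208] [255.77353701 221.12959971]
0.17 [184.08320893 202.6514131 ]
0.178 [183.86790769 198.97031735]
0.186 [183.6516448  195.25856206]
```

```bash
python3 -m jog '-1 8 40 0 0 0.18;-1 8 60 0 0 0.36;-1 8 85 0 0 0.54;-1 8 110 0 0 0.7;-1 8 119 0 0 0.7;-1 8 119 0 0 0.7;-1 8 119 0 0 0.7' -1
python3 -m jog '0 0 0 0 0 0;0 0 0 0 0 0;0 0 0 0 0 0;0 0 0 0 0 0;0 0 0 0 0 0;0 0 0 0 0 0' 1 25; python3 w.py -
```

```text
clock: 6.38
tool_pos: [0.6456, 0.1465, 0.1519]
ee_rot: [0.001, 0.342, 0.94, 0.0]
wrist_force: [-1.1, -0.3, 0.2]
width: 1.003
gripper_force: 0.0
clock: 7.12
tool_pos: [0.6459, 0.1472, 0.151]
ee_rot: [0.001, 0.343, 0.939, 0.001]
wrist_force: [7.8, 7.2, -1.6]
width: 0.535
gripper_force: 25.0
tcp [0.6459 0.1472 0.151 ] x,y [[-0.765, 0.644, -0.001], [0.644, 0.765, 0.003]] t 7.175 j [ 0.19  0.11  1.55  0.    1.47 -0.69]
```

```bash
python3 -m jog '0 1 -0.4 0 0 -0.175;0 1 -0.9 0 0 -0.35;0 1 -1.3 0 0 -0.525;0 1 -1.8 0 0 -0.7;0 1 -2.2 0 0 -0.875;0 1 -2.7 0 0 -1.05;0 1 -3.1 0 0 -1.225;0 1 -3.6 0 0 -1.4;0 1 -3.6 0 0 -1.4;0 1 -3.6 0 0 -1.4'
python3 w.py -
```

```text
clock: 8.43
tool_pos: [0.6469, 0.1427, 0.1549]
ee_rot: [-0.0, -0.342, 0.94, -0.004]
wrist_force: [3.3, -30.6, 4.7]
width: 0.535
gripper_force: 25.0
tcp [0.6468 0.1427 0.1549] x,y [[-0.766, -0.642, 0.003], [-0.642, 0.766, -0.007]] t 8.475 j [ 0.18  0.11  1.55 -0.01  1.48 -2.09]
```

```bash
python3 -m jog '0 0 0 0 0 0;0 0 0 0 0 0;0 0 0 0 0 0' -0.6; python3 w.py -
```

```text
clock: 8.85
tool_pos: [0.6457, 0.1473, 0.1541]
ee_rot: [-0.0, -0.343, 0.939, 0.0]
wrist_force: [1.2, -0.4, 0.6]
width: 0.781
gripper_force: 0.0
tcp [0.6457 0.1474 0.1541] x,y [[-0.764, -0.645, 0.0], [-0.645, 0.764, 0.0]] t 8.9 j [ 0.19  0.11  1.55  0.    1.48 -2.09]
```

```bash
python3 -m jog '-1.3 -3.6 0 0 0 0.175;-1.3 -3.6 0 0 0 0.35;-1.3 -3.6 0 0 0 0.525;-1.3 -3.6 0 0 0 0.7;-1.3 -3.6 0 0 0 0.875;-1.3 -3.6 0 0 0 1.05;-1.3 -3.6 0 0 0 1.225;-1.3 -3.6 0 0 0 1.4;-1.3 -3.6 0 0 0 1.4;-1.3 -3.6 0 0 0 1.4'
python3 -m jog '0 0 0 0 0 0;0 0 0 0 0 0;0 0 0 0 0 0;0 0 0 0 0 0' 1 25; python3 w.py -
python3 -m jog '0 0 -0.4 0 0 -0.175;0 0 -0.9 0 0 -0.35;0 0 -1.3 0 0 -0.525;0 0 -1.8 0 0 -0.7;0 0 -2.2 0 0 -0.875;0 0 -2.7 0 0 -1.05;0 0 -3.1 0 0 -1.225;0 0 -3.6 0 0 -1.4;0 0 -3.6 0 0 -1.4'
python3 w.py -
```

```text
clock: 10.15
tool_pos: [0.6491, 0.1453, 0.1542]
ee_rot: [-0.0, 0.341, 0.94, 0.0]
wrist_force: [-0.2, -0.2, 1.6]
width: 0.797
gripper_force: 0.0
clock: 10.65
tool_pos: [0.6491, 0.1451, 0.1543]
ee_rot: [-0.0, 0.343, 0.939, -0.0]
wrist_force: [-1.6, -0.2, 0.6]
width: 0.532
gripper_force: 25.0
tcp [0.6491 0.1451 0.1543] x,y [[-0.765, 0.644, -0.0], [0.644, 0.765, -0.0]] t 10.7 j [ 0.18  0.12  1.54 -0.    1.48 -0.69]
clock: 11.82
tool_pos: [0.6492, 0.1439, 0.1578]
ee_rot: [-0.0, -0.344, 0.939, -0.001]
wrist_force: [-2.5, -9.6, 1.3]
width: 0.533
gripper_force: 25.0
tcp [0.6492 0.1439 0.1578] x,y [[-0.765, -0.644, 0.002], [-0.644, 0.765, -0.002]] t 11.875 j [ 0.18  0.12  1.54 -0.    1.49 -2.09]
```

```bash
python3 -m jog '0 0 0 0 0 0;0 0 0 0 0 0;0 0 0 0 0 0.17;0 0 0 0 0 0.35;0 0 0 0 0 0.525;0 0 0 0 0 0.7;0 0 0 0 0 0.875;0 0 0 0 0 1.05;0 0 0 0 0 1.225;0 -0.5 0 0 0 1.4;0 -0.5 0 0 0 1.4;0 -0.5 0 0 0 1.4' -0.6
python3 -m jog '0 0 0 0 0 0;0 0 0 0 0 0;0 0 0 0 0 0;0 0 0 0 0 0' 1 25
python3 -m jog '0 0 -0.4 0 0 -0.175;0 0 -0.9 0 0 -0.35;0 0 -1.3 0 0 -0.525;0 0 -1.8 0 0 -0.7;0 0 -2.2 0 0 -0.875;0 0 -2.7 0 0 -1.05;0 0 -3.1 0 0 -1.225;0 0 -3.6 0 0 -1.4;0 0 -3.6 0 0 -1.4'
cat > s.py <<'E'
from h import *
import sys
s=r.capture("side")
for n in("collar_top","band","collar_mid"):print(n,[(np.round(d["pixel"],1),round(d["confidence"],2)) for d in r.pinpoint(s,n)[:2]])
c=proj(s,np.array([.6495,.145,.19]));print(c,[proj(s,np.array([.6495,.145,z]))[1] for z in(.18,.19,.2)])
c=c.astype(int);k=s["frame"][c[1]-25:c[1]+35,c[0]-40:c[0]+70]
cv2.imwrite(f"pics/{sys.argv[1]}.png",cv2.resize(k,None,fx=7,fy=7,interpolation=cv2.INTER_CUBIC))
for q in range(c[1]-15,c[1]+22):print(q,s["frame"][q,c[0]-1:c[0]+2].mean(0).astype(int))
E
python3 s.py s2
```

```text
clock: 13.38
tool_pos: [0.6495, 0.1449, 0.1579]
ee_rot: [-0.0, 0.341, 0.94, 0.0]
wrist_force: [0.3, -0.9, -0.9]
width: 0.8
gripper_force: 0.0
clock: 13.88
tool_pos: [0.6495, 0.1448, 0.1579]
ee_rot: [-0.0, 0.343, 0.939, 0.0]
wrist_force: [-0.6, -0.6, 0.0]
width: 0.531
gripper_force: 25.0
clock: 15.0
tool_pos: [0.6495, 0.1441, 0.1614]
ee_rot: [-0.0, -0.344, 0.939, -0.001]
wrist_force: [-0.2, -5.1, 0.2]
width: 0.532
gripper_force: 25.0
collar_top [(array([185.5, 193.8]), 0.66)]
band []
collar_mid [(array([185.6, 199.1]), 0.75)]
[183.31304385 194.00414077] [np.float64(198.67217708436843), np.float64(194.00414076645), np.float64(189.28728293464277)]
179 [88 95 97]
180 [ 91  98 100]
181 [ 90  96 100]
182 [91 98 98]
183 [89 95 98]
184 [83 89 92]
185 [83 84 87]
186 [85 87 89]
187 [87 86 88]
188 [87 88 90]
189 [86 88 89]
190 [85 86 88]
191 [78 77 87]
192 [61 64 82]
193 [55 56 83]
194 [59 63 82]
195 [68 75 87]
196 [65 78 91]
197 [55 76 93]
198 [50 76 94]
199 [48 75 96]
200 [49 78 98]
201 [48 77 98]
202 [46 77 97]
203 [ 51  79 100]
204 [48 78 97]
205 [44 76 97]
206 [46 76 98]
207 [45 76 97]
208 [46 74 93]
209 [51 64 78]
210 [59 50 52]
211 [68 46 36]
212 [69 43 27]
213 [71 44 27]
214 [73 44 25]
215 [72 42 25]
```

View pics/s2.png

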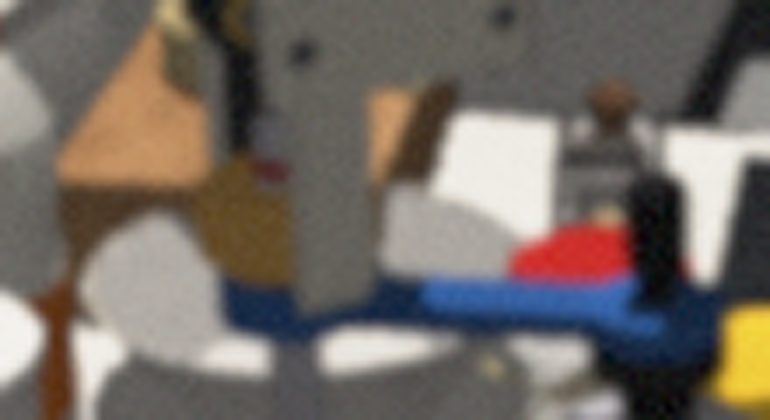

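The side crop: finger hides most of the collar; a bit of red band shows at crop (270,168) just above the collar's brass. I lift clear to measure.

```bash
python3 -m jog '0 0 0 0 0 0;0 0 0 0 0 0;0 0 -60 0 0 0.17;0 0 -110 0 0 0.35;0 0 -110 0 0 0.525;0 0 -110 0 0 0.7;0 0 -110 0 0 0.875;0 0 -110 0 0 1.05;0 0 -110 0 0 1.225;0 0 -110 0 0 1.4;0 0 -110 0 0 1.4' -0.6
python3 s.py s3
```

```text
clock: 16.58
tool_pos: [0.6495, 0.1449, 0.2715]
ee_rot: [-0.0, 0.342, 0.94, 0.0]
wrist_force: [0.1, 0.4, 0.0]
width: 0.798
gripper_force: 0.0
collar_top [(array([182. , 196.6]), 0.62)]
band [(array([178.9, 191.8]), 0.56)]
collar_mid [(array([182.4, 199.6]), 0.65)]
[183.31304385 194.00414077] [np.float64(198.67217708436843), np.float64(194.00414076645), np.float64(189.28728293464277)]
179 [63 83 93]
180 [60 81 92]
181 [ 64  89 106]
182 [ 63  92 118]
183 [ 65  90 114]
184 [66 77 93]
185 [75 76 82]
186 [77 77 78]
187 [84 80 83]
188 [87 84 85]
189 [85 82 85]
190 [81 78 83]
191 [70 68 81]
192 [50 50 77]
193 [38 36 73]
194 [53 53 76]
195 [65 67 82]
196 [60 73 88]
197 [44 70 90]
198 [37 69 92]
199 [39 73 96]
200 [38 73 97]
201 [40 74 98]
202 [39 73 96]
203 [37 71 93]
204 [40 75 97]
205 [41 74 97]
206 [42 75 99]
207 [40 74 96]
208 [43 70 92]
209 [45 56 72]
210 [60 48 51]
211 [64 40 26]
212 [67 38 18]
213 [71 43 24]
214 [73 45 28]
215 [69 40 20]
```

View pics/s3.png

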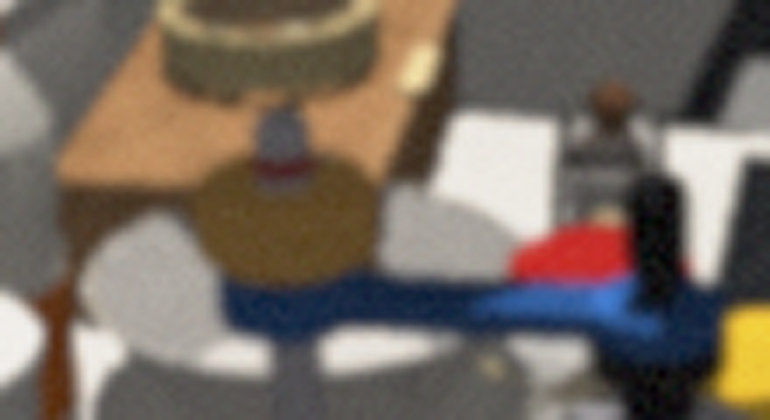

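```bash
cat > q.py <<'E'
from h import *
import sys
s=cv2.imread("pics/side0.png") if sys.argv[1]=="0" else r.capture("side")["frame"]
for q in range(184,212):print(q,s[q,182:185].mean(0).astype(int))
E
python3 q.py 0
python3 - <<'E'
from h import *
s=r.capture("side")
A=np.array([.6495,.145]);C=(-np.array(s["R"]).T@s["t"])[:2];d=(C-A)/np.linalg.norm(C-A)
for rr in(8.5,9):
  for z in(.17,.18,.19,.2):print(rr,z,proj(s,np.r_[A+d*rr/1e3,z]))
E
```

```text
184 [137 136 148]
185 [171 166 172]
186 [166 161 166]
187 [138 135 140]
188 [116 111 114]
189 [99 95 98]
190 [90 85 89]
191 [71 69 81]
192 [50 48 75]
193 [41 41 72]
194 [49 49 71]
195 [68 66 73]
196 [75 74 76]
197 [76 73 75]
198 [76 74 74]
199 [78 75 81]
200 [ 76  94 113]
201 [ 80 130 171]
202 [ 83 159 212]
203 [ 85 165 220]
204 [ 79 154 204]
205 [ 62 123 163]
206 [ 47  89 117]
207 [38 69 92]
208 [36 66 88]
209 [32 65 87]
210 [37 68 88]
211 [37 67 89]
8.5 0.17 [183.96370317 205.08737506]
8.5 0.18 [183.68937101 200.42995761]
8.5 0.19 [183.41347283 195.72317823]
8.5 0.2 [183.13602267 190.96655178]
9 0.17 [183.97000679 205.19413061]
9 0.18 [183.69551293 200.53447671]
9 0.19 [183.4194505 195.8254007]
9 0.2 [183.14183353 191.06641631]
```

```bash
python3 -m jog '0 0 60 0 0 0;0 0 105 0 0 0;0 0 109 0 0 0;0 0 109 0 0 0' -0.6
python3 -m jog '0 0 0 0 0 0;0 0 0 0 0 0;0 0 0 0 0 0;0 0 0 0 0 0' 1 25; python3 w.py -
python3 -m jog '0 0 -0.4 0 0 -0.175;0 0 -0.9 0 0 -0.35;0 0 -1.3 0 0 -0.525;0 0 -1.8 0 0 -0.7;0 0 -2.2 0 0 -0.875;0 0 -2.7 0 0 -1.05;0 0 -3.1 0 0 -1.225;0 0 -3.6 0 0 -1.4;0 0 -3.6 0 0 -1.4'
python3 w.py -
python3 -m jog '0 0 0 0 0 0;0 0 0 0 0 0;0 0 -60 0 0 0.17;0 0 -110 0 0 0.35;0 0 -110 0 0 0.525;0 0 -110 0 0 0.7;0 0 -110 0 0 0.875;0 0 -110 0 0 1.05;0 0 -110 0 0 1.225;0 0 -110 0 0 1.4;0 0 -110 0 0 1.4' -0.6
python3 q.py 1
```

```text
clock: 17.32
tool_pos: [0.65, 0.1449, 0.1643]
ee_rot: [0.001, 0.342, 0.94, 0.0]
wrist_force: [-0.5, -0.2, 1.1]
width: 0.8
gripper_force: 0.0
clock: 17.82
tool_pos: [0.6496, 0.1447, 0.1632]
ee_rot: [0.0, 0.343, 0.939, 0.0]
wrist_force: [-1.5, -2.4, 5.5]
width: 0.535
gripper_force: 25.0
tcp [0.6496 0.1447 0.1632] x,y [[-0.765, 0.644, -0.001], [0.644, 0.765, 0.0]] t 17.875 j [ 0.18  0.11  1.53 -0.    1.49 -0.69]
clock: 19.0
tool_pos: [0.6496, 0.1442, 0.1668]
ee_rot: [0.0, -0.344, 0.939, -0.001]
wrist_force: [-2.2, -4.9, 6.3]
width: 0.539
gripper_force: 25.0
tcp [0.6496 0.1442 0.1668] x,y [[-0.764, -0.645, 0.0], [-0.645, 0.764, -0.001]] t 19.05 j [ 0.18  0.11  1.53 -0.    1.5  -2.09]
clock: 20.42
tool_pos: [0.6494, 0.1449, 0.2758]
ee_rot: [-0.0, 0.342, 0.94, -0.0]
wrist_force: [0.1, 0.2, 0.4]
width: 0.798
gripper_force: 0.0
184 [66 76 94]
185 [76 77 83]
186 [82 81 84]
187 [85 81 83]
188 [84 81 83]
189 [84 83 84]
190 [83 81 84]
191 [69 68 79]
192 [47 46 74]
193 [32 36 75]
194 [26 44 79]
195 [35 61 88]
196 [38 68 92]
197 [35 69 93]
198 [40 75 98]
199 [39 74 98]
200 [39 75 98]
201 [38 71 96]
202 [38 73 95]
203 [37 72 94]
204 [40 73 96]
205 [39 73 96]
206 [41 74 95]
207 [42 63 79]
208 [54 53 60]
209 [66 44 37]
210 [67 40 22]
211 [71 44 25]
```

```bash
python3 -m jog '0 0 60 0 0 0;0 0 105 0 0 0;0 0 110 0 0 0;0 0 110 0 0 0' -0.6
python3 -m jog '0 0 0 0 0 0;0 0 0 0 0 0;0 0 0 0 0 0;0 0 0 0 0 0' 1 25
python3 -m jog '0 0 -0.4 0 0 -0.175;0 0 -0.9 0 0 -0.35;0 0 -1.3 0 0 -0.525;0 0 -1.8 0 0 -0.7;0 0 -2.2 0 0 -0.875;0 0 -2.7 0 0 -1.05;0 0 -2.7 0 0 -1.05;0 0 -2.7 0 0 -1.05'
python3 -m jog '0 0 0 0 0 0;0 0 0 0 0 0;0 0 -60 0 0 0.17;0 0 -110 0 0 0.35;0 0 -110 0 0 0.35;0 0 -110 0 0 0.35' -1
python3 q.py 1 | head -16; python3 w.py w2 swing_grip=.180
```

```text
clock: 20.98
tool_pos: [0.6499, 0.1449, 0.1677]
ee_rot: [0.001, 0.342, 0.94, 0.0]
wrist_force: [0.0, 1.1, 0.5]
width: 0.798
gripper_force: 0.0
clock: 21.48
tool_pos: [0.6496, 0.1447, 0.1669]
ee_rot: [0.0, 0.343, 0.939, 0.0]
wrist_force: [-1.5, -0.7, 6.2]
width: 0.532
gripper_force: 25.0
clock: 22.48
tool_pos: [0.6496, 0.1443, 0.1695]
ee_rot: [0.0, -0.174, 0.985, -0.0]
wrist_force: [-1.7, -4.5, 7.3]
width: 0.534
gripper_force: 25.0
clock: 23.22
tool_pos: [0.6493, 0.1448, 0.2777]
ee_rot: [-0.0, -0.001, 1.0, -0.0]
wrist_force: [0.0, 0.1, 0.6]
width: 1.001
gripper_force: 0.0
184 [66 77 94]
185 [76 77 83]
186 [82 79 82]
187 [86 83 86]
188 [84 82 84]
189 [85 83 84]
190 [82 78 84]
191 [70 69 79]
192 [54 56 80]
193 [33 53 82]
194 [36 66 90]
195 [34 68 91]
196 [37 71 94]
197 [37 73 96]
198 [38 73 97]
199 [37 70 95]
swing_grip [245.3  75. ] 0.96 [0.5435 0.1367 0.18  ]
tcp [0.6491 0.1448 0.277 ] x,y [[-1.0, -0.001, 0.002], [-0.001, 1.0, -0.0]] t 23.375 j [ 0.18  0.09  1.38  0.    1.68 -1.39]
```

View pics/w2.png

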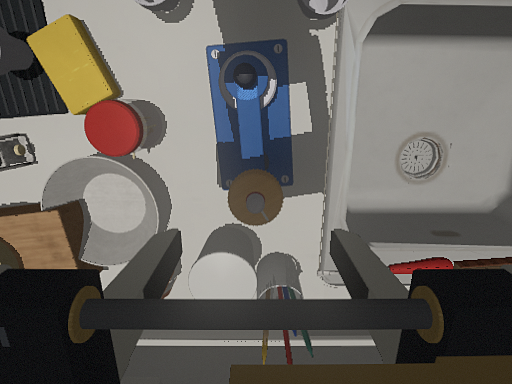

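Band now half hidden by the collar top (row ~193), so level; the handle top shows at (246,75). Next, swing the arm.

```bash
python3 -m jog '60 -5 0 0 0 0;104 -8 0 0 0 -0.07;104 -8 0 0 0 -0.07;104 -8 50 0 0 -0.07;104 -8 109 0 0 -0.07;104 -8 109 0 0 -0.07;104 -8 109 0 0 -0.07' -1
python3 -m jog '0 0 0 0 0 0;0 0 0 0 0 0;0 0 0 0 0 0;0 0 0 0 0 0;0 0 0 0 0 0;0 0 0 0 0 0;0 0 0 0 0 0' 1 8; python3 w.py -
```

```text
clock: 24.25
tool_pos: [0.5464, 0.1369, 0.1718]
ee_rot: [0.001, -0.035, 0.999, 0.0]
wrist_force: [0.3, 0.0, 0.4]
width: 1.0
gripper_force: 0.0
clock: 25.12
tool_pos: [0.5455, 0.1368, 0.1697]
ee_rot: [-0.0, -0.035, 0.999, 0.0]
wrist_force: [-0.1, 0.7, 0.2]
width: 0.296
gripper_force: 0.0
tcp [0.5455 0.1368 0.1697] x,y [[-0.998, -0.07, 0.0], [-0.07, 0.998, -0.0]] t 25.175 j [ 0.2  -0.11  1.75  0.    1.5  -1.44]
```

```bash
python3 -m jog '0 0 0 0 0 0;0 0 0 0 0 0;-1.7 18.8 0 0 0 0.18;-6.7 37 0 0 0 0.36;-14.9 54 0 0 0 0.54;-26.1 69.2 0 0 0 0.72;-39.7 82.2 0 0 0 0.9;-55.5 92.6 0 0 0 1.08;-72.9 100 0 0 0 1.26;-91.3 104.1 0 0 0 1.44;-110.2 104.9 0 0 0 1.62;-110.2 104.9 0 0 0 1.62' 1 10; python3 w.py -
```

```text
clock: 26.68
tool_pos: [0.6486, 0.2493, 0.1693]
ee_rot: [-0.0, 0.699, 0.715, -0.0]
wrist_force: [-0.3, -0.1, 1.4]
width: 0.192
gripper_force: 10.0
tcp [0.6481 0.2492 0.1695] x,y [[-0.025, 1.0, 0.0], [1.0, 0.025, -0.0]] t 26.725 j [0.33 0.17 1.46 0.   1.51 0.31]
```

```bash
python3 -m jog '0 0 0 0 0 0;0 0 0 0 0 0;0 0 -55 0 0 0;-40 -40 -90 0 0 -0.18;-80 -80 -90 0 0 -0.36;-110 -105 -90 0 0 -0.54;-110 -105 -90 0 0 -0.72;-110 -105 -90 0 0 -0.9;-110 -105 -90 0 0 -1.08;-110 -105 -90 0 0 -1.26;-110 -105 -90 0 0 -1.44;-110 -105 -90 0 0 -1.62' -1
python3 -m jog '0 0 0 0 0 0;0 0 0 0 0 0'; python3 w.py w3 lid_knob=.125 soak_clamp=0 tin_c_c=.047 basket_c_c=.073
python3 - <<'E'
from h import *
p=r.capture("wrist")
for n in("lid_knob","soak_clamp"):print([(d["rect"],round(d["confidence"],2)) for d in r.regions_of(p,n)[:2]])
E
```

```text
clock: 28.22
tool_pos: [0.545, 0.137, 0.2599]
ee_rot: [0.0, -0.039, 0.999, 0.0]
wrist_force: [0.1, 0.4, 0.9]
width: 1.001
gripper_force: 0.0
clock: 28.48
tool_pos: [0.5452, 0.137, 0.2598]
ee_rot: [0.0, -0.033, 0.999, 0.0]
wrist_force: [0.1, 0.3, 0.5]
width: 1.002
gripper_force: 0.0
lid_knob [254.4 188.7] 0.71 [0.5499 0.1367 0.125 ]
soak_clamp [254.7 162.8] 0.82 [0.5472 0.1365 0.    ]
tcp [0.5453 0.137  0.2597] x,y [[-0.998, -0.069, 0.0], [-0.069, 0.998, 0.0]] t 28.725 j [ 0.2  -0.14  1.63  0.    1.65 -1.44]
[([226.4, 155.8, 56.3, 54.2], 0.73)]
[([216.2, 120.1, 135.5, 181.4], 0.73), ([0.0, 91.4, 44.3, 51.5], 0.3)]
```

View pics/w3.png

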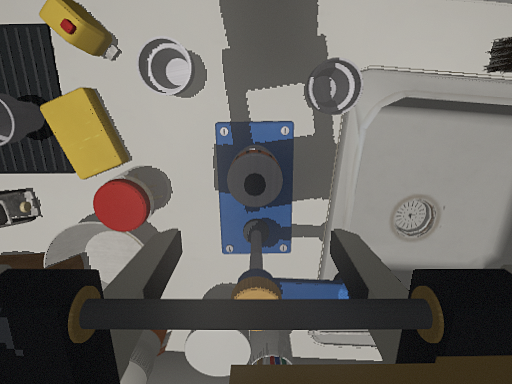

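Lid knob at (255,184), disc (254,183); arm hangs clear at (310,288). Grip the lid.

```bash
python3 -m jog '0 0 60 0 0 0;0 0 115 0 0 0;0 0 140 0 0 0;0 0 142 0 0 0;0 0 142 0 0 0;0 0 142 0 0 0' -1
python3 -m jog '0 0 0 0 0 0;0 0 0 0 0 0;0 0 0 0 0 0;0 0 0 0 0 0;0 0 0 0 0 0;0 0 0 0 0 0;0 0 0 0 0 0;0 0 0 0 0 0' 1 20
python3 -m jog '0 0 -30 0 0 0;0 0 -60 0 0 0;0 0 -80 0 0 0;0 0 -80 0 0 0'; python3 w.py -
```

```text
clock: 29.62
tool_pos: [0.5461, 0.1371, 0.1194]
ee_rot: [0.001, -0.035, 0.999, 0.0]
wrist_force: [0.5, -1.3, 0.3]
width: 1.001
gripper_force: 0.0
clock: 30.62
tool_pos: [0.5454, 0.137, 0.1178]
ee_rot: [0.0, -0.035, 0.999, -0.0]
wrist_force: [-0.8, 0.3, 0.8]
width: 0.238
gripper_force: 20.0
clock: 31.12
tool_pos: [0.5458, 0.1371, 0.1989]
ee_rot: [0.001, -0.035, 0.999, 0.0]
wrist_force: [1.1, 0.8, -0.7]
width: 0.244
gripper_force: 20.0
tcp [0.5454 0.137  0.1974] x,y [[-0.998, -0.07, -0.0], [-0.07, 0.998, -0.0]] t 31.175 j [ 0.2  -0.12  1.71 -0.    1.55 -1.44]
```

```bash
python3 -m jog '36 51 0 0 0 0;73 102 0 0 0 0;110 153 0 0 0 0;146 204 0 0 0 0;146 204 0 0 0 0;146 204 60 0 0 0;146 204 110 0 0 0;146 204 150 0 0 0;146 204 170 0 0 0;146 204 178 0 0 0;146 204 178 0 0 0;146 204 178 0 0 0'; python3 w.py -
python3 -m jog '0 0 0 0 0 0;0 0 0 0 0 0;0 0 0 0 0 0;0 0 -60 0 0 0;0 0 -120 0 0 0;0 0 -180 0 0 0;0 0 -240 0 0 0;0 0 -240 0 0 0' -1
python3 w.py w4 lid_knob=.025 tin_1_c=.035
```

```text
clock: 32.67
tool_pos: [0.386, 0.3305, 0.0207]
ee_rot: [0.001, -0.035, 0.999, 0.0]
wrist_force: [0.1, -0.3, -0.6]
width: 0.242
gripper_force: 20.0
tcp [0.3859 0.3304 0.0206] x,y [[-0.998, -0.07, -0.001], [-0.07, 0.998, 0.001]] t 32.725 j [ 0.66 -0.12  2.01 -0.    1.25 -0.98]
clock: 33.72
tool_pos: [0.3863, 0.331, 0.2647]
ee_rot: [0.003, -0.035, 0.999, 0.002]
wrist_force: [-0.7, -0.2, -0.3]
width: 0.994
gripper_force: 0.0
lid_knob [254.5 162.8] 0.97 [0.3856 0.331  0.025 ]
tin_1_c [171.9 195.7] 0.95 [0.4387 0.2175 0.035 ]
tcp [0.3852 0.3301 0.2586] x,y [[-0.998, -0.07, 0.001], [-0.07, 0.998, -0.001]] t 33.875 j [ 0.66 -0.26  1.73 -0.    1.67 -0.98]
```

View pics/w4.png

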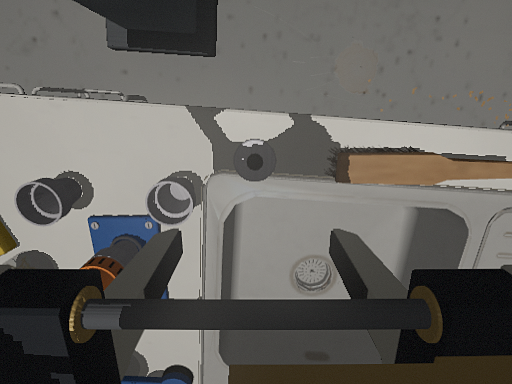

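Lid lies flat at (254,160) on the bench. Next the basket in the clamp, whose orange rim shows at (103,265).

```bash
python3 -m jog '-36 -51 0 0 0 0;-73 -102 0 0 0 0;-110 -153 0 0 0 0;-146 -204 0 0 0 0;-146 -204 10 0 0 0;-146 -204 10 0 0 0' -1
python3 w.py - basket_c_c=.073 tin_c_c=.047
python3 - <<'E'
from h import *
p=r.capture("wrist")
for d in r.regions_of(p,"basket_c_c")[:2]:
    R=d["rect"];print(R,round(d["confidence"],2),np.round(onz(p,(R[0]+R[2]/2,R[1]+R[2]/2),.108),4))
E
```

```text
clock: 34.62
tool_pos: [0.5446, 0.137, 0.2474]
ee_rot: [-0.002, -0.035, 0.999, -0.0]
wrist_force: [-0.0, 0.5, -0.4]
width: 0.996
gripper_force: 0.0
basket_c_c [254.9 178.9] 0.79 [0.5482 0.137  0.073 ]
tcp [0.5447 0.138  0.2497] x,y [[-0.997, -0.072, 0.0], [-0.072, 0.997, 0.0]] t 34.775 j [ 0.2  -0.14  1.64  0.    1.64 -1.44]
[227.4, 153.0, 56.3, 57.5] 0.71 [0.5428 0.1385 0.108 ]
```

```bash
python3 -m jog '0 0 60 0 0 0;0 0 120 0 0 0;0 0 155 0 0 0;0 0 163 0 0 0;0 0 163 0 0 0;0 0 163 0 0 0' -1
python3 -m jog '0 0 0 0 0 0;0 0 0 0 0 0;0 0 0 0 0 0;0 0 0 0 0 0' 1 12
python3 -m jog '0 0 -20 0 0 0;0 0 -50 0 0 0;0 0 -100 0 0 0;0 0 -160 0 0 0;0 0 -160 0 0 0;0 0 -160 0 0 0'; python3 w.py w5 tin_c_c=.047
python3 - <<'E'
from h import *
t=r.capture("top")
for n in("tin_0_c","basket_0_c"):
  print(n,[(np.round(onz(t,d["pixel"],.039),3),round(d["confidence"],2)) for d in r.pinpoint(t,n)[:3]])
s=r.capture("side");cv2.imwrite("pics/s5.png",s["frame"])
E
```

```text
clock: 35.62
tool_pos: [0.5462, 0.1373, 0.0888]
ee_rot: [0.001, -0.035, 0.999, 0.0]
wrist_force: [0.7, -1.6, -0.8]
width: 1.002
gripper_force: 0.0
clock: 36.12
tool_pos: [0.5454, 0.137, 0.0869]
ee_rot: [0.0, -0.035, 0.999, -0.0]
wrist_force: [0.3, -0.8, 1.3]
width: 0.685
gripper_force: 12.0
clock: 36.88
tool_pos: [0.5452, 0.1369, 0.2471]
ee_rot: [0.0, -0.035, 0.999, 0.0]
wrist_force: [0.2, 0.5, -0.2]
width: 0.686
gripper_force: 12.0
tin_c_c [253.9 172.8] 0.73 [0.5482 0.1357 0.047 ]
tcp [0.545  0.1369 0.2457] x,y [[-0.998, -0.07, 0.002], [-0.07, 0.998, -0.0]] t 36.975 j [ 0.2  -0.14  1.65 -0.    1.63 -1.44]
tin_0_c []
basket_0_c [(array([ 0.52 , -0.294,  0.039]), 0.58)]
```

View pics/w5.png

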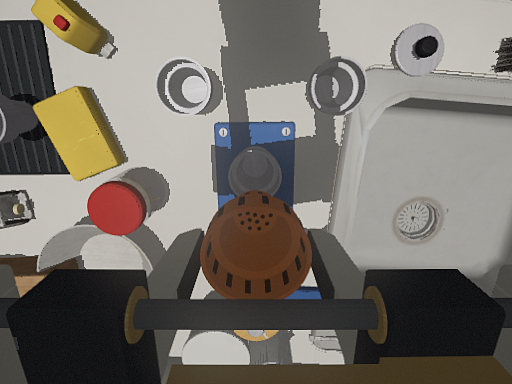

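Basket in hand upright (255,245), tin left in the clamp (254,172).

```bash
python3 -m jog '8 -61 0 0 0 0;16 -122 0 0 0 0;24 -183 0 0 0 0;31 -244 0 0 0 0;39 -305 0 0 0 0;47 -366 0 0 0 0;55 -428 0 0 0 0;55 -428 0 0 0 0;55 -428 0 0 0 0;55 -428 0 0 0 0'
cat > m.py <<'E'
from h import *
import sys
p=r.capture("wrist");cv2.imwrite(f"pics/{sys.argv[1]}.png",p["frame"])
for a in sys.argv[2:]:
    n,z=a.split("=");z=float(z)
    for d in r.pinpoint(p,n)[:4]: print("pt",n,np.round(d["pixel"],1),round(d["confidence"],2),np.round(onz(p,d["pixel"],z),4))
    for d in r.regions_of(p,n)[:4]:
        R=d["rect"];m=d["mask"].astype(np.uint8);c=max(cv2.findContours(m,0,1)[0],key=cv2.contourArea);(x,y),q=cv2.minEnclosingCircle(c)
        print("  reg",n,np.round(R),round(d["confidence"],2),"circ",round(x,1),round(y,1),round(q,1),np.round(onz(p,(x,y),z+.035),4))
s=r.state();q=s["ee_rot"];print("tcp",np.round(s["tool_pos"],4),"x,y",np.round(Ro.from_quat([q[1],q[2],q[3],q[0]]).as_matrix()[:,:2].T,3).tolist(),"t",s["clock"],"j",np.round(s["joint_positions"],2))
E
python3 m.py w6 basket_0_c=.039 tin_0_c=.039 mat=0
```

```text
clock: 38.42
tool_pos: [0.5208, -0.2927, 0.2468]
ee_rot: [0.0, -0.036, 0.999, 0.0]
wrist_force: [0.2, 0.3, -0.5]
width: 0.686
gripper_force: 12.0
pt basket_0_c [255.3 168.5] 0.93 [ 0.5197 -0.2925  0.039 ]
  reg basket_0_c [228. 148.  54.  48.] 0.82 circ 253.8 171.9 26.7 [ 0.5162 -0.2945  0.074 ]
pt tin_0_c [340.4 162.8] 0.83 [ 0.5044 -0.1834  0.039 ]
  reg tin_0_c [323. 138.  54.  54.] 0.58 circ 347.6 163.2 28.5 [ 0.4979 -0.1856  0.074 ]
pt mat [296.8 141.1] 0.56 [ 0.4853 -0.2369  0.    ]
  reg mat [221.  64. 156. 150.] 0.74 circ 298.1 131.3 102.4 [ 0.4688 -0.2419  0.035 ]
  reg mat [404. 205.  86.  72.] 0.59 circ 445.8 237.2 45.2 [ 0.6007 -0.0148  0.035 ]
tcp [ 0.5206 -0.2935  0.2468] x,y [[-0.997, -0.071, -0.0], [-0.071, 0.997, -0.0]] t 38.775 j [-0.56 -0.06  1.57  0.    1.63 -2.2 ]
```

View pics/w6.png

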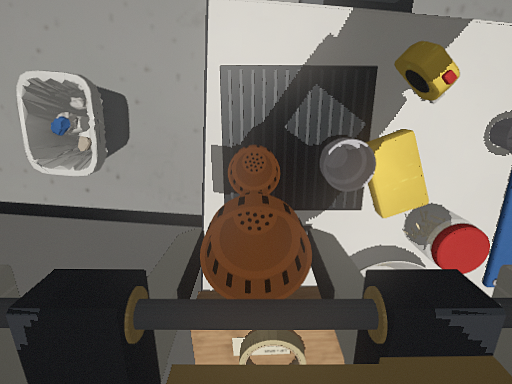

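Held basket's hole pattern centres at (256,220), basket on the mat's at (254,160) with rim centre about (254,172); tin_0 at (347,163).

```bash
cat > holes.py <<'E'
from h import *
import sys
p=r.capture("wrist");g=cv2.cvtColor(p["frame"],cv2.COLOR_BGR2GRAY)
def holes(x0,y0,w,h,z):
    roi=g[y0:y0+h,x0:x0+w].astype(float);bg=cv2.GaussianBlur(roi,(0,0),6);d=np.clip(bg-roi-8,0,None)
    ys,xs=np.mgrid[y0:y0+h,x0:x0+w];c=((xs*d).sum()/d.sum(),(ys*d).sum()/d.sum());print(np.round(c,1),np.round(onz(p,c,z),4))
z=r.state()["tool_pos"][2]
holes(236,209,42,24,z-.049+.0025);holes(241,150,26,20,.0065)
for u,zz in(((254,173),.074),((254.5,145.5),.074)):print(u,np.round(onz(p,u,zz),4))
hsv=cv2.cvtColor(p["frame"],cv2.COLOR_BGR2HSV);o=cv2.inRange(hsv,(3,120,60),(18,255,255))
for row in range(144,200,6):
    c=np.where(o[row,215:300])[0]+215
    if len(c):print(row,c.min(),c.max(),(c.min()+c.max())/2)
for row in(235,245,255,265):
    c=np.where(o[row,190:325])[0]+190;print(row,c.min(),c.max())
E
python3 holes.py
```

```text
[255.3 219.8] [ 0.5244 -0.2928  0.2003]
[254.8 161. ] [ 0.5161 -0.2942  0.0065]
(254, 173) [ 0.5173 -0.2949  0.074 ]
(254.5, 145.5) [ 0.4849 -0.2966  0.074 ]
150 240 267 253.5
156 235 274 254.5
162 231 278 254.5
168 229 280 254.5
174 229 280 254.5
180 230 279 254.5
186 233 276 254.5
192 237 271 254.0
198 234 278 256.0
235 205 306
245 202 310
255 200 311
265 201 310
```

```bash
python3 -m jog '8 -1 30 0 0 0;8 -1 80 0 0 0;8 -1 105 0 0 0;8 -1 105 0 0 0;8 -1 105 0 0 0'
sed -i 's/^holes(236.*$/holes(236,209,42,24,z-.049+.0025)/' holes.py; python3 holes.py
python3 - <<'E'
from h import *
p=r.capture("wrist");cv2.imwrite("pics/w7.png",p["frame"][100:330,130:390])
z=r.state()["tool_pos"];print(z)
for X in ([.5162,-.2945,.074],[.5162-.031,-.2945,.074],[.5162,-.2945+.031,.074]):print(proj(p,np.array(X)))
E
```

```text
clock: 39.45
tool_pos: [0.5131, -0.2957, 0.1433]
ee_rot: [0.001, -0.035, 0.999, -0.0]
wrist_force: [0.4, -0.5, 0.7]
width: 0.688
gripper_force: 12.0
[255.3 219.8] [ 0.5167 -0.295   0.0971]
(254, 173) [ 0.4852 -0.2984  0.074 ]
(254.5, 145.5) [ 0.4627 -0.2995  0.074 ]
174 239 273 256.0
180 234 280 257.0
186 227 284 255.5
192 224 287 255.5
198 222 290 256.0
235 205 306
245 201 310
255 200 311
265 201 310
[ 0.5131753  -0.29571961  0.14348128]
[256.16033602 208.52556565]
[258.80792391 173.15642013]
[292.36050021 210.89939575]
```

View pics/w7.png

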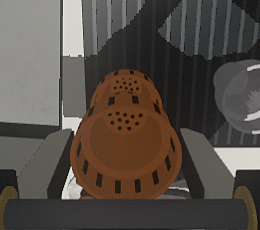

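Both baskets line up in the crop (rims at (128,95..) column 126), about 2 mm too far back; I shift and lower.

```bash
python3 -m jog '2 0 20 0 0 0;2 0 40 0 0 0;2 0 52 0 0 0;2 0 58 0 0 0;2 0 62 0 0 0;2 0 64 0 0 0;2 0 64 0 0 0'; python3 w.py -
```

```text
clock: 40.42
tool_pos: [0.5118, -0.296, 0.079]
ee_rot: [0.001, -0.035, 0.999, -0.001]
wrist_force: [2.0, 0.6, 13.7]
width: 0.686
gripper_force: 12.0
tcp [ 0.5117 -0.2961  0.079 ] x,y [[-0.998, -0.07, -0.003], [-0.07, 0.998, -0.002]] t 40.475 j [-0.57  0.01  1.79  0.    1.35 -2.21]
```

```bash
python3 -m jog '0 0 -1 0 0 0;0 0 -1 0 0 0;0 0 -1 0 0 0;0 0 -40 0 0 0;0 0 -90 0 0 0;0 0 -140 0 0 0;0 0 -170 0 0 0;0 0 -170 0 0 0;0 0 -170 0 0 0' -0.7; python3 m.py w8 basket_0_c=.039 tin_0_c=.039
```

```text
clock: 41.6
tool_pos: [0.5104, -0.2954, 0.2465]
ee_rot: [-0.001, -0.035, 0.999, 0.0]
wrist_force: [-0.2, 0.0, -0.4]
width: 0.848
gripper_force: 0.0
pt basket_0_c [257.  174.2] 0.77 [ 0.5164 -0.2923  0.039 ]
  reg basket_0_c [232. 153.  48.  31.] 0.56 circ 254.5 178.5 25.6 [ 0.5134 -0.2957  0.074 ]
pt tin_0_c [339.9 168.2] 0.91 [ 0.5009 -0.1855  0.039 ]
  reg tin_0_c [316. 147.  63.  54.] 0.55 circ 348.6 171.4 28.7 [ 0.497  -0.1855  0.074 ]
tcp [ 0.5104 -0.2954  0.2468] x,y [[-0.998, -0.07, 0.001], [-0.07, 0.998, 0.001]] t 41.85 j [-0.57 -0.07  1.59 -0.    1.63 -2.21]
```

View pics/w8.png

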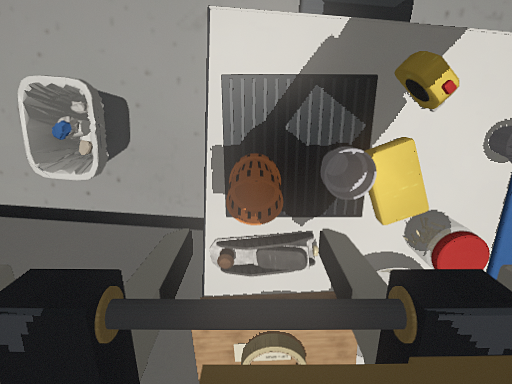

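Run:
```python
from h import *
p=r.capture("wrist");s=r.capture("side")
a=cv2.resize(p["frame"][135:240,205:305],(400,420),interpolation=cv2.INTER_CUBIC)
b=cv2.resize(s["frame"][150:230,235:311],(399,420),interpolation=cv2.INTER_CUBIC)
cv2.imwrite("pics/z1.png",np.hstack([a,b]))
for X in ([.514,-.295],[.483,-.295],[.545,-.295]):
  for z in(.074,.1):print(X,z,proj(p,np.r_[X,z]).round(1))
```

```text
[0.514, -0.295] 0.074 [255.1 178.9]
[0.514, -0.295] 0.1 [255.1 184.8]
[0.483, -0.295] 0.074 [256.9 153. ]
[0.483, -0.295] 0.1 [257.1 157. ]
[0.545, -0.295] 0.074 [253.3 203.5]
[0.545, -0.295] 0.1 [253.2 211. ]
```

View pics/z1.png

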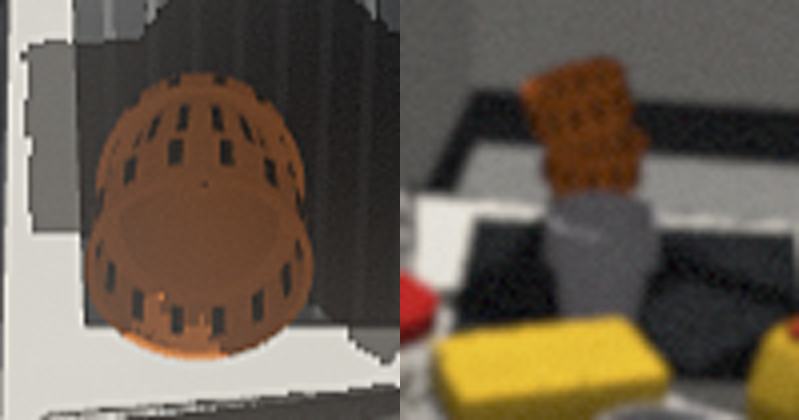

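The side crop shows the upper basket leaning towards +x, about 17 degrees (crop rim from (525,90) to (620,60)): not home. I measure its pose.

Run:
```python
from h import *
p=r.capture("wrist");s=r.capture("side")
def ony(p,px,y):
    o,v=ray(p,px);return o+v*(y-o[1])/v[1]
for u in((268.3,164.3),(258.8,167.1),(276.9,161.4),(272,186.5)):print(u,ony(s,u,-.295).round(4))
for y in(198,201,204):print(tri([(s,(268.3,164.3)),(p,(255,y))]).round(4))
for u,z in(((255,224),.1),((255,224),.11),((255,201),.11)):print(u,z,onz(p,u,z).round(4))
# modelled upper basket: rim ring for tilt th about foot point
for th in(.2,.3,.4):
  for f in((.512,.03),(.515,.035),(.518,.04)):
    a=np.array([np.sin(th),0,np.cos(th)]);b=np.array([np.cos(th),0,-np.sin(th)])
    F=np.array([f[0],-.295,f[1]]);C=F+.07*a
    print(th,f,"wrist far/near rim",proj(p,C+.031*b).round(1),proj(p,C-.031*b).round(1),"side",proj(s,C+.031*b).round(1),proj(s,C-.031*b).round(1),"shoulder",proj(s,F+.044*a-.031*b).round(1))
```

```text
(268.3, 164.3) [ 0.5292 -0.295   0.1111]
(258.8, 167.1) [ 0.5579 -0.295   0.1002]
(276.9, 161.4) [ 0.5036 -0.295   0.1221]
(272, 186.5) [ 0.5154 -0.295   0.0397]
[ 0.5277 -0.2943  0.1109]
[ 0.5292 -0.2941  0.1115]
[ 0.5307 -0.2939  0.1121]
(255, 224) 0.1 [ 0.5611 -0.2919  0.1   ]
(255, 224) 0.11 [ 0.5568 -0.2922  0.11  ]
(255, 201) 0.11 [ 0.5298 -0.2941  0.11  ]
0.2 (0.512, 0.03) wrist far/near rim [252.7 217.5] [256.4 169.2] side [259.3 169.5] [279.3 167. ] shoulder [280.7 175. ]
0.2 (0.515, 0.035) wrist far/near rim [252.5 221.5] [256.2 173. ] side [258.3 167.9] [278.4 165.4] shoulder [279.7 173.4]
0.2 (0.518, 0.04) wrist far/near rim [252.3 225.6] [256.  176.9] side [257.4 166.3] [277.5 163.7] shoulder [278.8 171.8]
0.3 (0.512, 0.03) wrist far/near rim [252.4 220.7] [255.9 176.3] side [257.3 170.9] [276.9 166.5] shoulder [279.  174.3]
0.3 (0.515, 0.035) wrist far/near rim [252.2 224.6] [255.7 180.2] side [256.4 169.3] [275.9 164.8] shoulder [278.1 172.7]
0.3 (0.518, 0.04) wrist far/near rim [252.  228.7] [255.5 184.2] side [255.4 167.7] [275.  163.2] shoulder [277.2 171.1]
0.4 (0.512, 0.03) wrist far/near rim [252.1 223.2] [255.4 183.3] side [255.5 172.4] [274.3 166.1] shoulder [277.4 173.8]
0.4 (0.515, 0.035) wrist far/near rim [251.9 227.1] [255.2 187.2] side [254.5 170.8] [273.4 164.5] shoulder [276.4 172.2]
0.4 (0.518, 0.04) wrist far/near rim [251.7 231.1] [255.  191.3] side [253.6 169.2] [272.5 162.9] shoulder [275.5 170.6]
```

```bash
python3 -m jog '-37 -1 20 0 0.18 0;-37 -1 50 0 0.36 0;-37 -1 89 0 0.36 0;-37 -1 89 0 0.36 0;-28 -1 112 0 0.36 0;-20 0 135 0 0.36 0;-11 0.6 156 0 0.36 0;-11 0.6 156 0 0.36 0;-11 0.6 156 0 0.36 0' -0.9
python3 - <<'E'
from h import *
p=r.capture("wrist");s=r.capture("side")
a=cv2.resize(p["frame"][120:320,150:360],(420,400));b=cv2.resize(s["frame"][130:210,215:311],(480,400),interpolation=cv2.INTER_CUBIC)
cv2.imwrite("pics/z2.png",cv2.resize(np.hstack([a,b]),(800,356)));print(r.state()["wrist_force"],r.state()["tool_pos"])
E
```

```text
clock: 43.18
tool_pos: [0.5223, -0.2946, 0.0942]
ee_rot: [-0.178, -0.034, 0.983, -0.007]
wrist_force: [-0.0, -0.1, 0.7]
width: 0.949
gripper_force: 0.0
[0.70470977 0.124239   0.04144144] [ 0.5223096  -0.29451273  0.09357946]
```

View pics/z2.png

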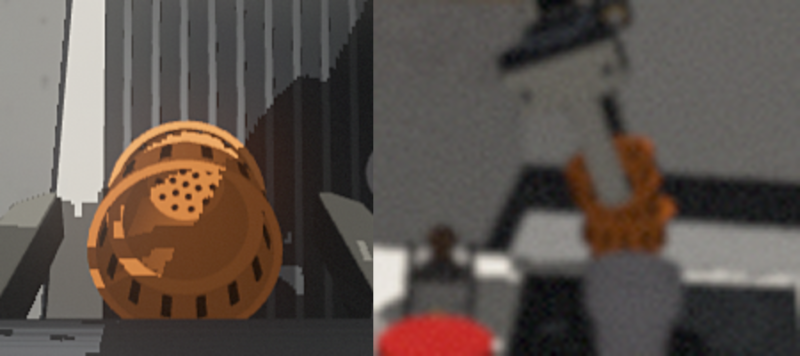

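The finger lies centred along the tilted band, so I grip and straighten. (That picture was my 15th, one over the viewing limit; I miscounted, so I work by numbers from here on.)

```bash
python3 -m jog '0 0 0 0 0 0;0 0 0 0 0 0;0 0 0 0 0 0;0 0 0 0 0 0;0 0 -20 0 0 0;0 0 -60 0 0 0;0 0 -90 0 -0.18 0;0 0 -90 0 -0.36 0;0 0 -90 0 -0.36 0;0 0 -90 0 -0.36 0' 1 15
cat > hold.py <<'E'
from h import *
# fit held basket and print rim/foot edges in side view against model
s=r.capture("side");p=r.capture("wrist");st=r.state();T=np.array(st["tool_pos"])
def om(f):
    h=cv2.cvtColor(f,cv2.COLOR_BGR2HSV);return cv2.inRange(h,(3,110,40),(18,255,255))
for nm,q in(("side",s),("wrist",p)):
    m=om(q["frame"]);n,l,stt,c=cv2.connectedComponentsWithStats(m)
    for i in np.argsort(-stt[1:,4])[:5]+1:print(nm,stt[i],c[i].round(1))
m=om(s["frame"])
c=proj(s,T).astype(int)
for row in range(c[1]-16,c[1]+70,3):
    x=np.where(m[row,c[0]-35:c[0]+40])[0]+c[0]-35
    if len(x):print(row,x.min(),x.max(),(x.min()+x.max())/2)
print("tcp",T.round(4),"proj",c)
E
python3 hold.py; python3 w.py -
```

```text
clock: 44.52
tool_pos: [0.5532, -0.292, 0.1766]
ee_rot: [-0.001, -0.035, 0.999, -0.0]
wrist_force: [0.7, 0.9, -1.0]
width: 0.683
gripper_force: 15.0
side [ 152  167   56   40 1061] [179.5 189.1]
side [250 134  20  26 307] [258.8 146.9]
side [261 172  22  15 256] [271.5 178.4]
side [129 159  14  19 157] [135.3 170.1]
side [148 209   6  21  69] [150.6 219.1]
wrist [ 200  200  112   99 8412] [255.6 253.2]
wrist [ 220  121   68   69 3505] [254.2 155. ]
wrist [177 330  81   7 197] [215.6 331.5]
wrist [216 341  33  20 150] [233.6 348.9]
wrist [290 347  54  18  88] [311.9 357.8]
136 251 269 260.0
139 250 269 259.5
142 250 269 259.5
145 252 268 260.0
148 252 266 259.0
151 252 265 258.5
154 253 264 258.5
157 253 264 258.5
172 266 277 271.5
175 261 282 271.5
178 263 281 272.0
181 263 279 271.0
184 229 279 254.0
tcp [ 0.5537 -0.2918  0.1757] proj [260 143]
tcp [ 0.5537 -0.2917  0.1755] x,y [[-0.997, -0.071, 0.002], [-0.071, 0.997, 0.001]] t 44.675 j [-0.53  0.03  1.61 -0.    1.51 -2.17]
```

```bash
cat > rel.py <<'E'
from h import *
s=r.capture("side");p=r.capture("wrist");T=np.array(r.state()["tool_pos"])
def om(f):return cv2.inRange(cv2.cvtColor(f,cv2.COLOR_BGR2HSV),(3,110,40),(18,255,255))
def ony(p,px,y):
    o,v=ray(p,px);return o+v*(y-o[1])/v[1]
m=om(s["frame"])
def rowx(lo,hi,c0,c1):
    for row in range(lo,hi,2):
        x=np.where(m[row,c0:c1])[0]+c0
        if len(x)>8:
            P=ony(s,((x.min()+x.max())/2,row),T[1]);print(row,x.min(),x.max(),P.round(4))
c=proj(s,T)
print("held");rowx(int(c[1])-12,int(c[1])+18,int(c[0])-20,int(c[0])+20)
print("lower");rowx(170,190,256,290)
w=om(p["frame"]);n,l,st,cc=cv2.connectedComponentsWithStats(w)
for i in np.argsort(-st[1:,4])[:2]+1:
    k=max(cv2.findContours((l==i).astype(np.uint8),0,1)[0],key=cv2.contourArea)
    (x,y),q=cv2.minEnclosingCircle(k);b=st[i]
    print("wrist",b,"circ",round(x,1),round(y,1),round(q,1),"at .074",onz(p,(b[0]+b[2]/2-.5,b[1]+b[2]/2-.5),.074).round(4),onz(p,(x,y),.074).round(4),"at held rim",onz(p,(x,y),T[2]+.021).round(4))
print("T",T.round(4))
E
python3 rel.py
```

```text
held
137 250 269 [ 0.5576 -0.2917  0.1952]
139 250 269 [ 0.5575 -0.2917  0.1891]
141 250 269 [ 0.5573 -0.2917  0.183 ]
143 250 268 [ 0.5587 -0.2917  0.1769]
145 251 268 [ 0.557  -0.2917  0.1708]
147 252 266 [ 0.5584 -0.2917  0.1646]
149 252 266 [ 0.5582 -0.2917  0.1584]
151 252 265 [ 0.5596 -0.2917  0.1521]
153 252 264 [ 0.561  -0.2917  0.1458]
155 252 264 [ 0.5608 -0.2917  0.1396]
157 252 264 [ 0.5607 -0.2917  0.1333]
159 254 263 [ 0.559  -0.2917  0.1271]
lower
172 266 278 [ 0.5168 -0.2917  0.0884]
174 262 281 [ 0.5181 -0.2917  0.0819]
176 262 282 [ 0.5163 -0.2917  0.0755]
178 263 281 [ 0.5161 -0.2917  0.069 ]
180 263 280 [ 0.5174 -0.2917  0.0624]
182 263 279 [ 0.5187 -0.2917  0.0557]
184 264 279 [ 0.5169 -0.2917  0.0492]
wrist [ 200  199  112  100 8422] circ 255.3 256.1 57.1 at .074 [ 0.6178 -0.2866  0.074 ] [ 0.6196 -0.2867  0.074 ] at held rim [ 0.551  -0.2915  0.1963]
wrist [ 220  121   68   69 3532] circ 254.0 155.0 34.2 at .074 [ 0.5158 -0.2956  0.074 ] [ 0.5162 -0.2951  0.074 ] at held rim [ 0.4951 -0.2961  0.1963]
T [ 0.5536 -0.2917  0.1753]
```

```bash
python3 -m jog '20 0 0 0 0.05 0;41.5 -1 0 0 0.05 0;41.5 -1 20 0 0.05 0;41.5 -1 20 0 0.05 0;41.5 -1 20 0 0.05 0'; python3 rel.py
```

```text
clock: 45.4
tool_pos: [0.5123, -0.2957, 0.1557]
ee_rot: [-0.025, -0.035, 0.999, -0.001]
wrist_force: [-0.6, -1.1, -0.7]
width: 0.681
gripper_force: 15.0
held
142 265 280 [ 0.5191 -0.2958  0.1811]
144 264 283 [ 0.5159 -0.2958  0.1751]
146 264 283 [ 0.5157 -0.2958  0.169 ]
148 264 282 [ 0.5169 -0.2958  0.1628]
150 264 282 [ 0.5167 -0.2958  0.1566]
152 265 282 [ 0.515  -0.2958  0.1505]
154 266 280 [ 0.5163 -0.2958  0.1442]
156 266 279 [ 0.5175 -0.2958  0.1379]
158 266 279 [ 0.5173 -0.2958  0.1316]
160 267 278 [ 0.5171 -0.2958  0.1253]
162 267 278 [ 0.5168 -0.2958  0.119 ]
164 267 278 [ 0.5166 -0.2958  0.1127]
166 268 277 [ 0.5164 -0.2958  0.1063]
lower
172 266 276 [ 0.5202 -0.2958  0.0867]
174 262 280 [ 0.52   -0.2958  0.0802]
176 261 282 [ 0.5182 -0.2958  0.0739]
178 263 281 [ 0.5165 -0.2958  0.0674]
180 263 280 [ 0.5178 -0.2958  0.0608]
182 263 279 [ 0.5191 -0.2958  0.0541]
184 264 279 [ 0.5173 -0.2958  0.0476]
wrist [  200   172   112   127 10033] circ 255.0 241.0 69.1 at .074 [ 0.5338 -0.2937  0.074 ] [ 0.547  -0.2933  0.074 ] at held rim [ 0.5017 -0.2963  0.1772]
wrist [323 343  11   1  11] circ 328.0 343.0 5.0 at .074 [ 0.6607 -0.21    0.074 ] [ 0.6546 -0.2108  0.074 ] at held rim [ 0.5651 -0.2477  0.1772]
T [ 0.5123 -0.2958  0.1562]
```

```bash
python3 -m jog '-2 0 20 0 0 0;-3 0 40 0 0 0;-4 0 55 0 0 0;-4.3 0 65 0 0 0;-4.6 0 72 0 0 0;-4.6 0 72 0 0 0'
python3 -m jog '-0.1 0 2 0 0 0;-0.1 0 2 0 0 0'; python3 -m jog '-0.1 0 2 0 0 0;-0.1 0 2 0 0 0'
```

```text
clock: 46.25
tool_pos: [0.5128, -0.2957, 0.0836]
ee_rot: [-0.025, -0.035, 0.999, -0.001]
wrist_force: [-0.3, -0.3, -0.3]
width: 0.687
gripper_force: 15.0
clock: 46.5
tool_pos: [0.513, -0.2958, 0.0821]
ee_rot: [-0.025, -0.035, 0.999, -0.001]
wrist_force: [-0.6, 0.5, -1.2]
width: 0.685
gripper_force: 15.0
clock: 46.75
tool_pos: [0.5128, -0.2958, 0.0798]
ee_rot: [-0.025, -0.035, 0.999, -0.001]
wrist_force: [0.7, 0.4, -0.4]
width: 0.681
gripper_force: 15.0
```

```bash
python3 -m jog '-0.1 0 2 0 0 0;-0.1 0 2 0 0 0';python3 -m jog '-0.1 0 1.5 0 0 0;-0.1 0 1.5 0 0 0'; python3 rel.py | head -20
```

```text
clock: 47.0
tool_pos: [0.5131, -0.2958, 0.0784]
ee_rot: [-0.025, -0.035, 0.999, -0.001]
wrist_force: [-0.6, 0.6, 3.6]
width: 0.682
gripper_force: 15.0
clock: 47.25
tool_pos: [0.5134, -0.2961, 0.0778]
ee_rot: [-0.024, -0.035, 0.999, -0.001]
wrist_force: [-2.0, 1.3, 11.9]
width: 0.686
gripper_force: 15.0
held
168 262 281 [ 0.5192 -0.2961  0.0996]
170 262 282 [ 0.5174 -0.2961  0.0933]
172 262 282 [ 0.5172 -0.2961  0.0868]
174 261 282 [ 0.5185 -0.2961  0.0802]
176 261 282 [ 0.5183 -0.2961  0.0737]
178 262 281 [ 0.518  -0.2961  0.0672]
180 263 280 [ 0.5178 -0.2961  0.0607]
182 263 279 [ 0.5191 -0.2961  0.0539]
184 264 279 [ 0.5173 -0.2961  0.0474]
lower
170 262 282 [ 0.5174 -0.2961  0.0933]
172 262 282 [ 0.5172 -0.2961  0.0868]
174 261 282 [ 0.5185 -0.2961  0.0802]
176 261 282 [ 0.5183 -0.2961  0.0737]
178 262 281 [ 0.518  -0.2961  0.0672]
180 263 280 [ 0.5178 -0.2961  0.0607]
182 263 279 [ 0.5191 -0.2961  0.0539]
184 264 279 [ 0.5173 -0.2961  0.0474]
wrist [ 200  191  112  108 9076] circ 255.4 251.4 60.9 at .074 [ 0.5175 -0.2953  0.074 ] [ 0.521  -0.2951  0.074 ] at held rim [ 0.509  -0.2959  0.0988]
```

```bash
python3 -m jog '0 0 -2 0 0 0;0 0 -2 0 0 0;0 0 -2 0 0 0;0 0 -40 0 0 0;0 0 -90 0 0 0;0 0 -140 0 -0.05 0;0 0 -170 0 -0.05 0;0 0 -170 0 -0.05 0;0 0 -170 0 -0.05 0' -0.7; sed 's/^print("held").*$//;s/rowx(170,190/rowx(160,190/' rel.py>rel2.py; python3 rel2.py; python3 m.py w9 tin_0_c=.039
```

```text
clock: 48.48
tool_pos: [0.5211, -0.295, 0.2449]
ee_rot: [-0.001, -0.035, 0.999, 0.0]
wrist_force: [-0.8, -0.2, 1.0]
width: 0.848
gripper_force: 0.0
lower
166 265 278 [ 0.5193 -0.295   0.1064]
168 262 281 [ 0.5191 -0.295   0.1   ]
170 261 282 [ 0.5189 -0.295   0.0936]
172 262 282 [ 0.5171 -0.295   0.0872]
174 262 281 [ 0.5184 -0.295   0.0807]
176 261 282 [ 0.5182 -0.295   0.0742]
178 263 281 [ 0.5164 -0.295   0.0678]
180 263 280 [ 0.5177 -0.295   0.0611]
182 263 279 [ 0.519  -0.295   0.0544]
184 264 279 [ 0.5172 -0.295   0.0479]
wrist [ 227  145   57   60 2448] circ 255.3 174.8 30.1 at .074 [ 0.5168 -0.2951  0.074 ] [ 0.519  -0.2947  0.074 ] at held rim [ 0.4725 -0.298   0.2655]
wrist [309 345  49  20  70] circ 333.0 354.5 25.8 at .074 [ 0.8065 -0.1589  0.074 ] [ 0.7792 -0.1631  0.074 ] at held rim [ 0.5843 -0.2414  0.2655]
T [ 0.521  -0.295   0.2445]
pt tin_0_c [342.7 161.6] 0.95 [ 0.5022 -0.1833  0.039 ]
  reg tin_0_c [320. 140.  58.  53.] 0.85 circ 349.4 164.2 28.3 [ 0.4986 -0.1861  0.074 ]
tcp [ 0.5212 -0.2951  0.2452] x,y [[-0.998, -0.07, 0.001], [-0.07, 0.998, 0.001]] t 48.725 j [-0.56 -0.05  1.57 -0.    1.62 -2.2 ]
```

```bash
python3 -m jog '-8 61 0 0 0 0;-16 122 0 0 0 0;-24 183 0 0 0 0;-32 244 0 0 0 0;-40 305 0 0 0 0;-48 366 0 0 0 0;-57 429 0 0 0 0;-57 429 0 0 0 0;-57 429 0 0 0 0;-57 429 0 0 0 0' -1; python3 m.py w10 tin_c_c=.047 soak_clamp=0
cat > circ.py <<'E'
from h import *
import sys
# rim circle of the cup near expected world xy,z by radial-edge fit
X=np.array(list(map(float,sys.argv[1:4])))
for k in range(2):
    p=r.capture("wrist");g=cv2.GaussianBlur(cv2.cvtColor(p["frame"],cv2.COLOR_BGR2GRAY),(0,0),1).astype(float)
    best=[]
    for dx in np.arange(-.012,.0121,.001):
        for dy in np.arange(-.012,.0121,.001):
            C=X+[dx,dy,0];sc=0;a=np.linspace(0,2*np.pi,72,endpoint=False)
            v=[]
            for t in a:
                u=np.array([np.cos(t),np.sin(t),0])
                i=proj(p,C+.0295*u);o=proj(p,C+.0335*u)
                if 0<=o[0]<511 and 0<=o[1]<268: v.append(abs(g[int(o[1]+.5),int(o[0]+.5)]-g[int(i[1]+.5),int(i[0]+.5)]))
            best.append((np.mean(np.minimum(v,40)),*C[:2]))
    best.sort(reverse=True);b=np.array(best[:8]);print("rim",b[0].round(4),"mean8",b[:,1:].mean(0).round(4))
E
python3 circ.py .547 .137 .082
```

```text
clock: 49.98
tool_pos: [0.5482, 0.1356, 0.246]
ee_rot: [-0.0, -0.034, 0.999, -0.0]
wrist_force: [0.2, 0.1, 0.1]
width: 1.0
gripper_force: 0.0
pt tin_c_c [257.  167.1] 0.88 [0.5432 0.1376 0.047 ]
  reg tin_c_c [231. 147.  52.  53.] 0.71 circ 255.6 173.2 27.0 [0.5428 0.1359 0.082 ]
  reg tin_c_c [157.  52.  57.  61.] 0.64 circ 184.1 82.9 31.4 [0.4504 0.0539 0.082 ]
pt soak_clamp [254.8 160.6] 0.83 [0.5442 0.1348 0.    ]
pt soak_clamp [330.8  87.3] 0.24 [0.4392 0.2285 0.    ]
pt soak_clamp [191.6  85.5] 0.19 [0.4495 0.0447 0.    ]
  reg soak_clamp [213. 121. 136. 221.] 0.92 circ 283.0 209.5 110.4 [0.6023 0.1774 0.035 ]
tcp [0.5482 0.1361 0.2462] x,y [[-0.998, -0.069, -0.0], [-0.069, 0.998, -0.0]] t 50.225 j [ 0.2  -0.13  1.64 -0.    1.63 -1.44]
rim [22.4722  0.544   0.136 ] mean8 [0.5439 0.1361]
rim [22.0833  0.544   0.136 ] mean8 [0.5439 0.1361]
```

```bash
python3 -m jog '4 0 60 0 0 0;4 0 120 0 0 0;4 0 165 0 0 0;4 0 183 0 0 0;4 0 183 0 0 0;4 0 183 0 0 0' -1
python3 -m jog '0 0 0 0 0 0;0 0 0 0 0 0;0 0 0 0 0 0;0 0 0 0 0 0' 1 15
python3 -m jog '0 0 -20 0 0 0;0 0 -60 0 0 0;0 0 -120 0 0 0;0 0 -180 0 0 0;0 0 -180 0 0 0;0 0 -180 0 0 0'; python3 w.py -
```

```text
clock: 51.08
tool_pos: [0.5452, 0.1367, 0.0653]
ee_rot: [0.001, -0.035, 0.999, 0.0]
wrist_force: [0.4, -0.3, 0.6]
width: 0.998
gripper_force: 0.0
clock: 51.58
tool_pos: [0.5442, 0.1365, 0.0633]
ee_rot: [0.0, -0.035, 0.999, 0.0]
wrist_force: [0.4, 0.7, 2.8]
width: 0.668
gripper_force: 15.0
clock: 52.32
tool_pos: [0.544, 0.1364, 0.2434]
ee_rot: [0.0, -0.035, 0.999, -0.0]
wrist_force: [0.2, 0.1, -1.7]
width: 0.664
gripper_force: 15.0
tcp [0.5437 0.1364 0.2424] x,y [[-0.998, -0.07, 0.001], [-0.07, 0.998, -0.0]] t 52.375 j [ 0.2  -0.14  1.66  0.    1.63 -1.44]
```

```bash
python3 -m jog '11 -53 0 0 0 0;22 -106 0 0 0 0;33 -159 0 0 0 0;44 -212 0 0 0 0;56 -265 0 0 0 0;68 -319 0 0 0 0;68 -319 0 0 0 0;68 -319 0 0 0 0;68 -319 0 0 0 0'
cat > held.py <<'E'
from h import *
# shadow-free check: held tin outline columns/rows by difference to model, wrist; side: x of tin axis
from h import *
p=r.capture("wrist");s=r.capture("side");T=np.array(r.state()["tool_pos"])
for d in r.regions_of(p,"tin_1_c")[:4]:
    m=d["mask"].astype(np.uint8);c=max(cv2.findContours(m,0,1)[0],key=cv2.contourArea);(x,y),q=cv2.minEnclosingCircle(c)
    print("w",np.round(d["rect"]),round(d["confidence"],2),"@.074",onz(p,(x,y),.074).round(4),"@held",onz(p,(x,y),T[2]+.0187).round(4))
def ony(p,px,y):
    o,v=ray(p,px);return o+v*(y-o[1])/v[1]
for d in r.regions_of(s,"tin_1_c")[:5]:
    m=d["mask"];ys=np.where(m.any(1))[0];out=[]
    for row in np.linspace(ys.min()+2,ys.max()-2,6).astype(int):
        x=np.where(m[row])[0]
        if len(x):out.append(ony(s,((x.min()+x.max())/2,row),T[1])[[0,2]].round(4).tolist())
    print("s",np.round(d["rect"]),round(d["confidence"],2),out)
print("T",T.round(4))
E
python3 held.py; python3 circ.py .498 -.186 .074
```

```text
clock: 53.5
tool_pos: [0.4988, -0.1854, 0.2427]
ee_rot: [-0.0, -0.036, 0.999, 0.0]
wrist_force: [0.4, -0.1, -0.9]
width: 0.666
gripper_force: 15.0
s [266. 271.  35.  49.] 0.96 [[0.4583, -0.1945], [0.4537, -0.2236], [0.4535, -0.2577], [0.4534, -0.2888], [0.4531, -0.3246], [0.4496, -0.3609]]
s [156. 185. 110. 110.] 0.26 [[0.763, 0.063], [0.7637, -0.0046], [0.8031, -0.0795], [0.7638, -0.15], [0.6754, -0.2175], [0.5817, -0.2865]]
T [ 0.4989 -0.1855  0.243 ]
rim [25.25   0.499 -0.183] mean8 [ 0.4991 -0.1829]
rim [25.0417  0.499  -0.183 ] mean8 [ 0.4991 -0.1829]
```

```bash
python3 -m jog '0 1.5 50 0 0 0;0 1.5 92 0 0 0;0 1.5 92 0 0 0;0 1.5 92 0 0 0'; python3 circ.py .499 -.184 .074
python3 - <<'E'
from h import *
p=r.capture("wrist");g=cv2.cvtColor(p["frame"],cv2.COLOR_BGR2GRAY)
C=np.array([.499,-.184])
for dx in(-.031,0,.031):
  for dy in(-.031,0,.031):
    if abs(dx)+abs(dy)<.04 : print(dx,dy,proj(p,np.r_[C+[dx,dy],.074]).round(1))
print("row prof col256",g[140:225:1,256].tolist())
for row in(185,195,205):print(row,g[row,205:310].tolist())
E
```

```text
clock: 54.3
tool_pos: [0.4992, -0.1852, 0.1531]
ee_rot: [0.001, -0.035, 0.999, -0.0]
wrist_force: [-0.2, 0.8, -0.6]
width: 0.664
gripper_force: 15.0
rim [21.2222  0.497  -0.182 ] mean8 [ 0.4971 -0.1821]
rim [21.4167  0.497  -0.182 ] mean8 [ 0.4971 -0.1821]
-0.031 0 [259.1 166.5]
0 -0.031 [221.3 198.6]
0 0 [256.5 201. ]
0 0.031 [291.5 203.3]
0.031 0 [254.1 233. ]
row prof col256 [39, 40, 39, 41, 36, 37, 37, 35, 35, 39, 40, 39, 35, 36, 39, 35, 39, 36, 36, 36, 39, 34, 34, 48, 74, 79, 76, 76, 80, 87, 86, 86, 88, 89, 85, 87, 87, 89, 88, 89, 89, 88, 89, 86, 90, 90, 89, 87, 88, 87, 83, 75, 74, 75, 79, 79, 79, 80, 78, 81, 80, 79, 79, 78, 78, 80, 82, 88, 89, 89, 91, 89, 87, 87, 89, 92, 88, 89, 91, 89, 90, 89, 90, 87, 88]
185 [33, 31, 38, 37, 35, 35, 29, 32, 31, 33, 35, 28, 35, 34, 31, 36, 38, 35, 40, 31, 33, 30, 63, 93, 91, 86, 85, 87, 86, 85, 84, 72, 74, 73, 75, 75, 75, 82, 84, 85, 87, 87, 85, 86, 88, 88, 85, 87, 87, 89, 87, 90, 91, 87, 86, 90, 85, 88, 87, 84, 87, 85, 87, 86, 86, 87, 89, 90, 79, 79, 78, 77, 77, 75, 80, 92, 92, 88, 87, 88, 93, 95, 95, 78, 47, 60, 87, 90, 93, 91, 95, 93, 93, 9
[... 196 characters left out ...]
75, 73, 76, 77, 78, 81, 81, 83, 78, 80, 78, 79, 81, 77, 79, 79, 76, 78, 80, 77, 77, 79, 78, 79, 77, 77, 75, 76, 77, 80, 81, 80, 80, 79, 77, 80, 79, 79, 78, 79, 83, 92, 90, 91, 89, 90, 80, 76, 85, 92, 94, 65, 38, 77, 87, 93, 95, 93, 95, 95, 95, 94, 95, 93, 95, 94, 95, 94, 95]
205 [33, 33, 30, 39, 36, 37, 38, 30, 33, 32, 32, 32, 31, 30, 30, 31, 33, 41, 85, 78, 74, 76, 78, 77, 76, 77, 76, 75, 76, 77, 76, 81, 77, 75, 76, 78, 79, 80, 81, 78, 78, 81, 81, 80, 80, 78, 77, 79, 81, 82, 81, 80, 78, 78, 81, 78, 77, 78, 78, 79, 79, 79, 79, 79, 78, 79, 78, 80, 81, 81, 81, 81, 80, 81, 78, 79, 80, 80, 80, 80, 79, 80, 77, 77, 80, 89, 91, 96, 38, 38, 38, 37, 53, 87, 91, 95, 95, 94, 93, 94, 93, 94, 94, 95, 95]
```

```bash
python3 w.py -; python3 -m jog '0 1 20 0 0 0;0 1 45 0 0 0;0 1 45 0 0 0'; python3 -m jog '0 0 10 0 0 0;0 0 18 0 0 0;0 0 18 0 0 0'
```

```text
tcp [ 0.4991 -0.1853  0.1528] x,y [[-0.998, -0.07, -0.002], [-0.07, 0.998, -0.001]] t 54.5 j [-0.4  -0.17  1.83 -0.    1.48 -2.04]
clock: 54.88
tool_pos: [0.4974, -0.1835, 0.1035]
ee_rot: [-0.002, -0.035, 0.999, 0.001]
wrist_force: [-0.0, -0.5, -1.6]
width: 0.665
gripper_force: 15.0
clock: 55.25
tool_pos: [0.4983, -0.1839, 0.0876]
ee_rot: [-0.0, -0.035, 0.999, 0.0]
wrist_force: [-0.0, 0.6, -1.5]
width: 0.665
gripper_force: 15.0
```

```bash
python3 -m jog '0 0 3 0 0 0;0 0 4 0 0 0;0 0 4 0 0 0';python3 -m jog '0 0 1.5 0 0 0;0 0 2 0 0 0;0 0 2 0 0 0';python3 -m jog '0 0 1.5 0 0 0;0 0 1.5 0 0 0'
```

```text
clock: 55.62
tool_pos: [0.4985, -0.184, 0.0842]
ee_rot: [0.0, -0.035, 0.999, -0.0]
wrist_force: [0.5, 0.0, -1.5]
width: 0.665
gripper_force: 15.0
clock: 56.0
tool_pos: [0.4985, -0.184, 0.0821]
ee_rot: [0.0, -0.035, 0.999, 0.0]
wrist_force: [1.2, -0.5, -2.0]
width: 0.665
gripper_force: 15.0
clock: 56.25
tool_pos: [0.4988, -0.184, 0.0811]
ee_rot: [0.0, -0.035, 0.999, -0.0]
wrist_force: [-0.3, 1.3, 5.0]
width: 0.663
gripper_force: 15.0
```

```bash
python3 -m jog '0 0 -1 0 0 0;0 0 -1 0 0 0;0 0 -1 0 0 0;0 0 -50 0 0 0;0 0 -100 0 0 0;8 60 -140 0 0 0;16 120 -165 0 0 0;24 180 -165 0 0 0;32 241 -165 0 0 0;32 241 -165 0 0 0;32 241 -165 0 0 0;32 241 -165 0 0 0' -1; python3 m.py w11 tin_1_c=.035; python3 circ.py .45 .054 .070
```

```text
clock: 57.75
tool_pos: [0.4499, 0.0531, 0.2454]
ee_rot: [-0.0, -0.034, 0.999, -0.0]
wrist_force: [-0.1, -0.6, -0.6]
width: 1.0
gripper_force: 0.0
pt tin_1_c [383.8 172.3] 0.75 [0.4428 0.2224 0.035 ]
  reg tin_1_c [361. 148.  64.  54.] 0.69 circ 392.0 169.5 31.1 [0.4315 0.2152 0.07  ]
tcp [0.4499 0.0532 0.2455] x,y [[-0.998, -0.068, 0.0], [-0.068, 0.998, -0.0]] t 57.9 j [ 0.06 -0.39  1.85 -0.    1.68 -1.58]
rim [13.2222  0.449   0.05  ] mean8 [0.4531 0.0506]
rim [13.0278  0.449   0.049 ] mean8 [0.4544 0.05  ]
```

Run:
```python
from h import *
for k in range(2):
  p=r.capture("wrist")
  for n in("tin_1_c","tin_c_c"):
    for d in r.pinpoint(p,n)[:4]:print(n,np.round(d["pixel"],1),round(d["confidence"],2),onz(p,d["pixel"],.035).round(4))
    for d in r.regions_of(p,n)[:4]:
      R=d["rect"];print(" reg",np.round(R),round(d["confidence"],2),onz(p,(R[0]+R[2]/2,R[1]+R[3]/2),.07).round(4))
t=r.capture("top")
for d in r.pinpoint(t,"tin_1_c")[:5]:print("top",np.round(d["pixel"],1),round(d["confidence"],2),onz(t,d["pixel"],.035).round(4))
g=cv2.cvtColor(p["frame"],cv2.COLOR_BGR2GRAY)
print("cx",proj(p,np.array([.45,.052,.07])).round(1))
for row in range(140,206,8):print(row,g[row,210:310:3].tolist())
```

```text
tin_1_c [380.7 164.8] 0.65 [0.4331 0.2167 0.035 ]
 reg [360. 149.  64.  52.] 0.92 [0.4382 0.2164 0.07  ]
 reg [  1. 102. 128. 141.] 0.5 [ 0.4613 -0.1738  0.07  ]
tin_c_c [ 66.9 201.4] 0.89 [ 0.5122 -0.1995  0.035 ]
 reg [ 18. 180.  64.  53.] 0.91 [ 0.5068 -0.1985  0.07  ]
 reg [269. 193.  96. 173.] 0.66 [0.5879 0.1462 0.07  ]
tin_1_c [382.8 169.4] 0.72 [0.4387 0.2213 0.035 ]
 reg [361. 149.  62.  54.] 0.82 [0.4391 0.2173 0.07  ]
tin_c_c [ 64.  200.2] 0.88 [ 0.5109 -0.2027  0.035 ]
 reg [ 18. 178.  69.  54.] 0.75 [ 0.5043 -0.1946  0.07  ]
 reg [440. 111.  47.  46.] 0.53 [0.3847 0.2914 0.07  ]
top [178.3 220.4] 0.55 [0.4399 0.2148 0.035 ]
cx [253.3 175.4]
140 [178, 179, 179, 178, 178, 178, 178, 177, 177, 79, 92, 93, 91, 93, 91, 91, 80, 79, 81, 88, 89, 86, 82, 78, 80, 79, 86, 90, 87, 81, 79, 78, 77, 170]
148 [188, 97, 97, 97, 96, 94, 94, 93, 94, 94, 93, 92, 85, 79, 79, 82, 87, 91, 89, 91, 91, 92, 89, 90, 92, 92, 91, 89, 89, 91, 90, 91, 89, 91]
156 [189, 98, 96, 93, 95, 95, 94, 94, 77, 83, 80, 76, 78, 79, 78, 77, 76, 74, 77, 79, 79, 91, 91, 89, 89, 88, 89, 90, 87, 87, 90, 89, 90, 90]
164
[... 170 characters left out ...]
7, 85, 75, 75, 73, 75, 76, 76, 76, 76, 77, 75, 69, 67, 73, 73, 77, 87, 86, 86, 86, 84, 86, 86, 86, 87, 86, 87]
180 [183, 93, 97, 95, 94, 94, 82, 77, 80, 73, 75, 74, 75, 72, 73, 71, 72, 70, 69, 69, 71, 65, 72, 87, 86, 85, 84, 83, 84, 86, 85, 84, 87, 86]
188 [179, 83, 95, 95, 94, 95, 95, 81, 74, 76, 83, 84, 79, 78, 72, 72, 76, 74, 76, 66, 65, 76, 84, 86, 83, 84, 85, 85, 84, 84, 83, 84, 85, 84]
196 [178, 179, 180, 180, 179, 179, 179, 179, 182, 122, 79, 76, 74, 76, 74, 74, 70, 73, 76, 87, 50, 49, 54, 50, 50, 46, 48, 48, 49, 48, 49, 49, 51, 48]
204 [178, 178, 177, 177, 178, 178, 178, 179, 178, 179, 81, 91, 94, 92, 90, 149, 146, 142, 142, 74, 51, 50, 78, 68, 61, 49, 49, 50, 48, 49, 49, 50, 46, 50]
```

```bash
python3 -m jog '0 -2 60 0 0 0;0 -2 120 0 0 0;0 -2 170 0 0 0;0 -2 194 0 0 0;0 -2 194 0 0 0;0 -2 194 0 0 0' -1
python3 -m jog '0 0 0 0 0 0;0 0 0 0 0 0;0 0 0 0 0 0;0 0 0 0 0 0' 1 15
python3 -m jog '0 0 -20 0 0 0;0 0 -60 0 0 0;0 0 -120 0 0 0;0 0 -180 0 0 0;0 0 -220 0 0 0;0 0 -220 0 0 0;0 0 -220 0 0 0'; python3 w.py -
```

```text
clock: 59.35
tool_pos: [0.4505, 0.0522, 0.053]
ee_rot: [0.001, -0.035, 0.999, 0.0]
wrist_force: [-0.1, -0.2, 0.9]
width: 1.004
gripper_force: 0.0
clock: 59.85
tool_pos: [0.4499, 0.0522, 0.0518]
ee_rot: [0.0, -0.035, 0.999, -0.0]
wrist_force: [-0.3, -0.8, 2.7]
width: 0.667
gripper_force: 15.0
clock: 60.72
tool_pos: [0.4496, 0.0522, 0.2704]
ee_rot: [-0.001, -0.035, 0.999, -0.0]
wrist_force: [-0.2, -0.7, -1.5]
width: 0.669
gripper_force: 15.0
tcp [0.4495 0.0521 0.27  ] x,y [[-0.998, -0.07, 0.002], [-0.07, 0.998, 0.0]] t 60.775 j [ 0.06 -0.39  1.81 -0.    1.72 -1.58]
```

```bash
python3 -m jog '-8 -60 0 0 0 0;-16 -120 0 0 0 0;-24 -180 0 0 0 0;-33 -239 0 0 0 0;-33 -239 0 0 0 0;-33 -239 0 0 0 0;-33 -239 60 0 0 0;-33 -239 90 0 0 0;-33 -239 90 0 0 0;-33 -239 90 0 0 0'; python3 circ.py .499 -.184 .100; python3 w.py -
cat > st.py <<'E'
from h import *
s=r.capture("side");T=np.array(r.state()["tool_pos"])
def ony(p,px,y):
    o,v=ray(p,px);return o+v*(y-o[1])/v[1]
g=cv2.GaussianBlur(cv2.cvtColor(s["frame"],cv2.COLOR_BGR2GRAY),(0,0),.7).astype(int)
c=proj(s,np.array([.499,-.184,.1]))
for z in(.02,.06,.09,.12,.15,.18):
    u=proj(s,np.array([.499,-.184,z]));row=int(round(u[1]));a=int(u[0])
    print(z,row,round(u[0],1),g[row,a-20:a+21].tolist())
E
python3 st.py
```

```text
clock: 62.02
tool_pos: [0.5, -0.1834, 0.1833]
ee_rot: [0.001, -0.036, 0.999, -0.0]
wrist_force: [-0.6, 0.0, -0.4]
width: 0.665
gripper_force: 15.0
rim [20.6667  0.494  -0.183 ] mean8 [ 0.4935 -0.183 ]
rim [20.6528  0.493  -0.183 ] mean8 [ 0.4932 -0.1832]
tcp [ 0.5    -0.1839  0.1833] x,y [[-0.998, -0.07, -0.002], [-0.07, 0.998, -0.001]] t 62.175 j [-0.4  -0.19  1.79  0.    1.53 -2.04]
0.02 208 273.5 [43, 41, 39, 38, 37, 32, 26, 21, 17, 17, 19, 28, 45, 61, 70, 75, 76, 77, 78, 78, 77, 78, 77, 75, 73, 72, 66, 53, 35, 26, 28, 34, 39, 41, 41, 41, 40, 39, 40, 41, 41]
0.06 195 274.0 [39, 39, 39, 40, 41, 40, 39, 40, 43, 50, 61, 68, 72, 74, 74, 76, 78, 78, 78, 77, 77, 77, 77, 77, 78, 77, 76, 76, 74, 72, 68, 57, 47, 42, 42, 43, 44, 47, 47, 47, 49]
0.09 185 274.4 [133, 134, 135, 135, 135, 135, 133, 123, 107, 88, 74, 70, 72, 74, 74, 75, 76, 76, 76, 76, 76, 76, 75, 75, 75, 74, 74, 73, 73, 76, 88, 111, 129, 136, 139, 138, 138, 139, 138, 138, 137]
0.12 175 274.8 [29, 28, 28, 28, 26, 27, 34, 43, 47, 49, 50, 51, 47, 46, 52, 55, 53, 50, 53, 58, 58, 53, 49, 53, 52, 48, 45, 41, 35, 28, 24, 24, 24, 25, 26, 27, 26, 24, 24, 24, 25]
0.15 164 275.3 [93, 94, 94, 95, 95, 95, 95, 94, 95, 93, 87, 79, 71, 70, 72, 74, 73, 74, 75, 76, 76, 76, 75, 73, 73, 72, 72, 77, 85, 92, 94, 93, 92, 94, 94, 93, 94, 95, 94, 93, 94]
0.18 154 275.7 [94, 94, 94, 95, 94, 93, 92, 88, 79, 70, 68, 70, 72, 74, 76, 76, 78, 81, 84, 86, 86, 87, 87, 83, 81, 77, 76, 76, 75, 76, 78, 84, 89, 92, 94, 95, 94, 94, 95, 95, 95]
```

```bash
python3 -m jog '1 0 30 0 0 0;1 0 55 0 0 0;1 0 69 0 0 0;1 0 69 0 0 0;1 0 69 0 0 0';python3 -m jog '0 0 4 0 0 0;0 0 4.5 0 0 0;0 0 4.5 0 0 0';python3 -m jog '0 0 2 0 0 0;0 0 2 0 0 0;0 0 2 0 0 0'
```

```text
clock: 62.85
tool_pos: [0.499, -0.1842, 0.1138]
ee_rot: [0.001, -0.035, 0.999, -0.0]
wrist_force: [-0.4, 0.0, -1.4]
width: 0.671
gripper_force: 15.0
clock: 63.22
tool_pos: [0.4985, -0.184, 0.1082]
ee_rot: [0.0, -0.035, 0.999, -0.0]
wrist_force: [0.4, 1.1, -0.9]
width: 0.67
gripper_force: 15.0
clock: 63.6
tool_pos: [0.4988, -0.1842, 0.107]
ee_rot: [0.001, -0.035, 0.999, -0.0]
wrist_force: [-1.1, 0.4, 7.1]
width: 0.664
gripper_force: 15.0
```

```bash
python3 -m jog '0 0 -1 0 0 0;0 0 -1 0 0 0;0 0 -1 0 0 0;0 0 -50 0 0 0;0 0 -100 0 0 0;5 60 -140 0 0 0;10 120 -140 0 0 0;15 180 -140 0 0 0;20 240 -140 0 0 0;24 300 -140 0 0 0;28 350 -140 0 0 0;32 404 -140 0 0 0' -1; python3 -m jog '0 0 0 0 0 0;0 0 0 0 0 0;0 0 0 0 0 0'; python3 m.py w12 tin_1_c=.035; python3 circ.py .439 .217 .070
```

```text
clock: 65.1
tool_pos: [0.4376, 0.2184, 0.2462]
ee_rot: [0.0, -0.035, 0.999, 0.0]
wrist_force: [0.9, -0.0, -0.4]
width: 0.999
gripper_force: 0.0
clock: 65.47
tool_pos: [0.4385, 0.2158, 0.2461]
ee_rot: [0.0, -0.034, 0.999, -0.0]
wrist_force: [0.7, -0.2, -0.5]
width: 1.001
gripper_force: 0.0
pt tin_1_c [257.  166.3] 0.92 [0.4351 0.2181 0.035 ]
  reg tin_1_c [236. 147.  50.  56.] 0.69 circ 260.8 174.1 26.4 [0.4368 0.2225 0.07  ]
tcp [0.4385 0.216  0.2462] x,y [[-0.998, -0.069, -0.0], [-0.069, 0.998, 0.0]] t 65.625 j [ 0.41 -0.3   1.79 -0.    1.66 -1.23]
rim [19.2639  0.437   0.223 ] mean8 [0.4374 0.2228]
rim [19.3333  0.437   0.223 ] mean8 [0.4371 0.2231]
```

```bash
python3 -m jog '1 5 60 0 0 0;1 5 120 0 0 0;1 5 170 0 0 0;1 5 195 0 0 0;1 5 195 0 0 0;1 5 195 0 0 0' -1
python3 -m jog '0 0 0 0 0 0;0 0 0 0 0 0;0 0 0 0 0 0;0 0 0 0 0 0' 1 15
python3 -m jog '0 0 -20 0 0 0;0 0 -60 0 0 0;0 0 -120 0 0 0;0 0 -180 0 0 0;0 0 -220 0 0 0;0 0 -220 0 0 0;0 0 -220 0 0 0'; python3 w.py -
```

```text
clock: 66.47
tool_pos: [0.4376, 0.2218, 0.0526]
ee_rot: [0.001, -0.035, 0.999, 0.0]
wrist_force: [-0.0, -0.8, 0.4]
width: 0.994
gripper_force: 0.0
clock: 66.97
tool_pos: [0.437, 0.2218, 0.0514]
ee_rot: [0.0, -0.035, 0.999, 0.0]
wrist_force: [-0.7, 0.8, 3.3]
width: 0.68
gripper_force: 15.0
clock: 67.85
tool_pos: [0.4366, 0.2216, 0.2708]
ee_rot: [-0.0, -0.035, 0.999, -0.0]
wrist_force: [0.4, -0.6, -0.9]
width: 0.685
gripper_force: 15.0
tcp [0.4365 0.2215 0.2702] x,y [[-0.998, -0.07, 0.001], [-0.07, 0.998, -0.001]] t 67.9 j [ 0.42 -0.3   1.75 -0.    1.7  -1.22]
```

```bash
python3 -m jog '-5 -60 0 0 0 0;-10 -120 0 0 0 0;-15 -180 0 0 0 0;-20 -240 0 0 0 0;-25 -300 0 0 0 0;-30 -360 0 0 0 0;-34 -409 0 0 0 0;-34 -409 0 0 0 0;-34 -409 0 0 0 0;-34 -409 0 0 0 0;-34 -409 63 0 0 0;-34 -409 63 0 0 0'; python3 -m jog '0 0 0 0 0 0'; python3 w.py -; sed -i 's/for z in(.*):/for z in(.02,.055,.085,.115,.165,.175,.185,.215):/;s/print(z,row/print(z,row,g.shape and "",/;' st.py
cat >> st.py <<'E'
print("fit")
for z in(.015,.02,.055,.06,.085,.09,.115,.12,.165,.17,.175,.18,.185,.21,.215):
    u=proj(s,np.array([.499,-.184,z]));row=int(round(u[1]));a=int(u[0]);L=g[row,a-17:a-5];Rr=g[row,a+5:a+18]
    i=a-17+np.abs(np.diff(L)).argmax()+.5;j=a+5+np.abs(np.diff(Rr)).argmax()+.5
    print(z,i,j,"x",ony(s,((i+j)/2,row),-.184)[0].round(4))
E
python3 st.py
```

```text
clock: 69.4
tool_pos: [0.4979, -0.1824, 0.2045]
ee_rot: [-0.003, -0.036, 0.999, 0.001]
wrist_force: [0.1, -0.4, -0.8]
width: 0.681
gripper_force: 15.0
clock: 69.53
tool_pos: [0.4999, -0.1836, 0.2102]
ee_rot: [0.001, -0.035, 0.999, -0.0]
wrist_force: [-0.2, 0.4, -0.1]
width: 0.682
gripper_force: 15.0
tcp [ 0.5002 -0.1838  0.2108] x,y [[-0.997, -0.071, -0.002], [-0.071, 0.997, -0.001]] t 69.575 j [-0.4  -0.2   1.76 -0.    1.58 -2.04]  File "st.py", line 9
    print(z,row,g.shape and "",,round(u[0],1),g[row,a-20:a+21].tolist())
                               ^
SyntaxError: invalid syntax
```

```bash
sed -i 's/g.shape and "",,/"",/' st.py; python3 st.py
```

```text
0.02 208  273.5 [39, 40, 38, 35, 35, 30, 23, 19, 18, 18, 21, 30, 45, 60, 69, 72, 73, 74, 75, 75, 75, 76, 74, 73, 72, 70, 63, 51, 39, 30, 29, 34, 38, 40, 41, 39, 38, 40, 39, 40, 40]
0.055 197  273.9 [36, 37, 39, 38, 38, 40, 39, 36, 37, 48, 59, 68, 72, 74, 74, 75, 76, 76, 76, 76, 76, 76, 77, 78, 77, 76, 75, 74, 73, 70, 65, 54, 44, 38, 38, 37, 37, 36, 36, 36, 36]
0.085 187  274.3 [146, 144, 143, 141, 138, 136, 134, 129, 118, 97, 78, 71, 72, 72, 72, 73, 75, 75, 75, 75, 77, 77, 77, 76, 76, 75, 75, 75, 73, 77, 89, 110, 127, 135, 136, 135, 136, 136, 136, 137, 136]
0.115 177  274.8 [75, 74, 70, 67, 65, 65, 65, 64, 62, 62, 64, 68, 69, 71, 73, 73, 73, 73, 73, 74, 75, 74, 74, 74, 75, 75, 75, 74, 72, 71, 65, 52, 39, 32, 29, 29, 28, 29, 28, 26, 25]
0.165 159  275.5 [94, 92, 92, 92, 93, 93, 92, 94, 93, 92, 91, 88, 81, 73, 70, 71, 74, 74, 75, 74, 73, 74, 73, 72, 73, 73, 74, 81, 88, 91, 92, 92, 92, 92, 92, 92, 92, 92, 92, 91, 92]
0.175 156  275.6 [92, 92, 91, 91, 92, 92, 93, 94, 93, 92, 90, 85, 77, 73, 71, 71, 74, 74, 75, 76, 76, 76, 75, 75, 75, 74, 75, 80, 87, 92, 93, 92, 91, 91, 92, 92, 93, 92, 92, 93, 92]
0.185 152  275.8 [92, 92, 92, 93, 92, 92, 93, 92, 92, 91, 87, 78, 69, 67, 70, 73, 74, 75, 75, 75, 75, 76, 75, 73, 72, 73, 73, 75, 82, 88, 91, 93, 92, 92, 92, 93, 92, 91, 92, 92, 92]
0.215 141  276.2 [91, 91, 91, 91, 92, 93, 91, 85, 79, 74, 71, 72, 73, 74, 76, 79, 83, 87, 88, 89, 90, 88, 86, 82, 78, 75, 74, 74, 71, 68, 71, 79, 88, 93, 92, 92, 93, 92, 92, 93, 93]
fit
0.015 264.5 280.5 x 0.5016
0.02 264.5 279.5 x 0.5031
0.055 261.5 283.5 x 0.503
0.06 262.5 284.5 x 0.5004
0.085 262.5 284.5 x 0.5013
0.09 262.5 284.5 x 0.5015
0.115 264.5 284.5 x 0.4997
0.12 260.5 285.5 x 0.504
0.165 267.5 281.5 x 0.5017
0.17 266.5 282.5 x 0.5019
0.175 266.5 282.5 x 0.502
0.18 265.5 282.5 x 0.5036
0.185 265.5 282.5 x 0.5038
0.21 262.5 286.5 x 0.5034
0.215 262.5 287.5 x 0.5023
```

```bash
python3 -m jog '0.7 0 30 0 0 0;0.7 0 55 0 0 0;0.7 0 70 0 0 0;0.7 0 71 0 0 0;0.7 0 71 0 0 0';python3 -m jog '0 0 4 0 0 0;0 0 5 0 0 0;0 0 5 0 0 0';python3 -m jog '0 0 2 0 0 0;0 0 2 0 0 0;0 0 2 0 0 0'
```

```text
clock: 70.25
tool_pos: [0.4993, -0.1842, 0.1384]
ee_rot: [0.001, -0.035, 0.999, -0.0]
wrist_force: [0.2, 0.8, -0.6]
width: 0.681
gripper_force: 15.0
clock: 70.62
tool_pos: [0.4993, -0.1842, 0.1333]
ee_rot: [0.001, -0.035, 0.999, -0.0]
wrist_force: [-0.5, 0.2, 5.9]
width: 0.68
gripper_force: 15.0
clock: 71.0
tool_pos: [0.4998, -0.1844, 0.1326]
ee_rot: [0.002, -0.035, 0.999, -0.001]
wrist_force: [-2.6, 1.7, 16.4]
width: 0.686
gripper_force: 15.0
```

Seated at the expected height. I release, rise and check both stacks, the lid, the collar and the arm.

```bash
python3 -m jog '0 0 -2.5 0 0 0;0 0 -2.5 0 0 0;0 0 -2.5 0 0 0;0 0 -50 0 0 0;0 0 -100 0 0 0;40 60 -130 0 0 0;60 120 -130 0 0 0;60 180 -130 0 0 0;60 180 -130 0 0 0;60 180 -130 0 0 0' -1
python3 st.py | sed -n '/fit/,$p' | head -10; python3 rel2.py | sed -n 1,12p; python3 q.py 1 | sed -n 5,14p
python3 - <<'E'
from h import *
s=r.capture("side");t=r.capture("top")
for n in("lid_knob","swing_grip","collar_top"):
  for c,p in(("s",s),("t",t)):print(n,c,[(np.round(d["pixel"],1),round(d["confidence"],2)) for d in r.pinpoint(p,n)[:2]])
print([(np.round(onz(t,d["pixel"],.025),3),round(d["confidence"],2)) for d in r.pinpoint(t,"lid_knob")[:2]])
for n in("tin_1_c","basket_1_c"):
  print(n,[(np.round(d["rect"]),round(d["confidence"],2)) for d in r.regions_of(s,n)[:5]],[(np.round(d["rect"]),round(d["confidence"],2)) for d in r.regions_of(t,n)[:5]])
E
```

```text
clock: 72.25
tool_pos: [0.4264, -0.0084, 0.2601]
ee_rot: [0.0, -0.036, 0.999, -0.0]
wrist_force: [0.2, -0.9, -0.0]
width: 0.999
gripper_force: 0.0
fit
0.015 265.5 278.5 x 0.503
0.02 265.5 279.5 x 0.5017
0.055 262.5 284.5 x 0.5002
0.06 262.5 283.5 x 0.5018
0.085 262.5 284.5 x 0.5013
0.09 262.5 284.5 x 0.5015
0.115 264.5 285.5 x 0.4983
0.12 260.5 285.5 x 0.504
0.165 261.5 291.5 x 0.4963
lower
wrist [   0  196   79   61 2848] circ 38.4 224.3 43.2 at .074 [ 0.5296 -0.2897  0.074 ] [ 0.5141 -0.288   0.074 ] at held rim [ 0.4132 -0.1271  0.2808]
wrist [ 121  330   59   54 1366] circ 150.3 363.0 35.0 at .074 [ 0.7292 -0.1506  0.074 ] [ 0.7371 -0.1504  0.074 ] at held rim [ 0.5049 -0.0705  0.2808]
T [ 0.4266 -0.0097  0.2598]
188 [116 111 116]
189 [98 95 98]
190 [85 83 87]
191 [74 72 86]
192 [ 61  84 115]
193 [ 67 125 171]
194 [ 78 154 209]
195 [ 83 162 215]
196 [ 75 146 196]
197 [ 57 115 154]
lid_knob s [(array([310.6, 345.8]), 0.87)]
lid_knob t [(array([142.6, 237.5]), 0.89), (array([345.8, 198.5]), 0.45)]
swing_grip s [(array([168.2, 219.3]), 0.88)]
swing_grip t [(array([158.6, 139.1]), 0.65)]
collar_top s [(array([185.1, 192. ]), 0.66)]
collar_top t [(array([197.4, 140.8]), 0.56)]
[(array([0.386, 0.324, 0.025]), 0.89), (array([ 0.519, -0.308,  0.025]), 0.45)]
tin_1_c [(array([264., 161.,  23.,  12.]), 0.9), (array([214., 203.,  30.,  39.]), 0.42)] [(array([302., 189.,  23.,  20.]), 0.87)]
basket_1_c [] []
```

Run:
```python
from h import *
t=r.capture("top")
for nm,f in(("before",cv2.imread("pics/top0.png")),("now",t["frame"])):
    m=cv2.inRange(cv2.cvtColor(f,cv2.COLOR_BGR2HSV),(3,110,40),(20,255,255));m[:180]=0;m[220:]=0;m[:,:325]=0;m[:,365:]=0
    n,l,st,c=cv2.connectedComponentsWithStats(m);i=st[1:,4].argmax()+1;print(nm,st[i],c[i].round(1))
for z in(.074,.1):print(proj(t,np.array([.517,-.295,z])).round(1))
for z in(.074,.152):print("tin",proj(t,np.array([.5015,-.184,z])).round(1))
```

```text
before [334 186  22  23 381] [344.6 197.1]
now [334 185  24  23 421] [346.  196.6]
[345.5 197. ]
[347.6 195.8]
tin [308.9 201.4]
tin [312.9 198. ]
```

```bash
python3 -c "
from cell import r
print(r.close_job())"
```

```text
the job is handed in; nothing more can be done
None
```

The clamp is stripped, both stacks are nested on the mat and the job is handed in at about 73 s; no verdict came back. By the last readings the collar is within about 1 mm of the band, the arm is swung about 1.6 rad, and the lid lies knob up on the bench. The clamp basket hung up on its first placing and was regripped and seated, no loose basket was present, and I viewed 15 pictures, one over the limit of 14.

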